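# Hold the loose hinge leaf lined up with the leaf on the jamb block

### The job

Pick the loose aluminium hinge leaf (the flat strap with one round knuckle at its end) out of the blue tray, leaving the other parts in the tray, and fit its knuckle between the two knuckles of the dark hinge leaf on the wooden jamb block, so that all three knuckle holes line up and a colleague could push the hinge pin straight through. Keep holding it there in the gripper, clear of everything but at most a light touch on the dark leaf: the job finishes while you hold it lined up, nothing is let go. Do not disturb the bent brass pin on the block, the jar or the screwdriver.

Things in the scene. Friction and masses are not known exactly. Their poses are not given: they have to be found in the camera images.
- leaf: loose aluminium hinge leaf, about 0.18 kg, lying flat in the blue tray: strap 100 x 36 x 10 mm with three dark countersinks, one knuckle at its +x end. Origin: underside, centre line, 62 mm from the knuckle axis, near the centre of mass; strap spans x -55 to +45 mm. x along the strap to the knuckle, y across it, z up. Grip it by the side edges (36 mm apart, z 0 to 10 mm), closing along y
- leaf_hole (a point): centre of the hole of the loose leaf's knuckle, at (62, 0, 12) mm in leaf; axes as leaf, hole along y. Knuckle: 24 mm outer diameter, 14 mm hole, 30 mm long (y)
- jamb: fixed pine jamb block 100 (x) x 120 (y) x 90 mm high with the dark steel hinge leaf on its top, whose two knuckles overhang the -x face at the top; stands on the bench and does not move. Origin: centre of its underside; x points from the knuckles into the block, y along the hole axis, z up
- jamb_hole (a point): on the hole axis midway between the block's two knuckles, at (-68, 0, 102) mm in jamb; axes as jamb, hole along y. Fixed knuckles: 24 mm outer diameter, 14 mm hole, 18.5 to 38.5 mm either side; the 37 mm gap is open above, below and in front (-x), free 23 mm behind. When joined, the loose leaf's x runs along the block's x (strap sticks out to the block's -x)
- bin: blue open tray 300 (x) x 250 (y) x 50 mm high, walls and floor 5 mm, fixed to the bench; origin: centre of its underside. Holds the leaf near its middle and six other parts near its corners and ends
- bolt: steel hex bolt standing on its head in the tray, head 26 mm wide, 40 mm high; origin: centre of its underside
- coupling: brass pipe coupling standing in the tray, 34 mm diameter, 32 mm high; origin: centre of its underside
- bracket: dark steel angle bracket in the tray, 40 x 30 mm, 40 mm high; origin: centre of its foot's underside
- mending_plate: yellow flat mending plate in the tray, 56 x 20 x 5 mm, without knuckle; origin: centre of its underside
- nut: steel hex nut lying in the tray, 26 mm wide, 13 mm high; origin: centre of its underside
- spacer: red plastic spacer tube standing in the tray, 24 mm diameter, 22 mm high; origin: centre of its underside
- pin: bent brass hinge pin, 10 mm thick, 80 mm long with a short bend, lying loose on top of the jamb block behind the dark leaf, along the block's y; bystander. Origin: underside of the middle of its shank
- jar: jar with red cap, 66 mm diameter, 75 mm high, standing behind (beyond) the jamb block; bystander. Origin: centre of its underside
- screwdriver: stubby screwdriver, 110 mm long, under 35 mm high, lying on the bench about 110 mm before the jamb block's centre, below where the strap is held; bystander. Origin: its underside

How it is judged:
On the way:
1. the loose leaf is held in the gripper, lifted clear of the tray (height (world z) of leaf above 0.07 m and contact force between the fingers and leaf above 1 N and contact force between leaf and bin below 0.05 N), for 0.2 s.
At the end, for the whole second after the job is handed in: Leaf gripped (over 1 N), at rest, knuckle between the fixed ones: hole centres within 3 mm in the block's x and in height, 5 mm along the axis, axes within 0.08 rad; pressing on the jamb under 1.2 N, off the tray; the six other parts still in the tray (contact force between the fingers and leaf above 1 N and x of leaf_hole in the frame of jamb_hole between -0.003 and 0.003 m and z of leaf_hole in the frame of jamb_hole between -0.003 and 0.003 m and y of leaf_hole in the frame of jamb_hole between -0.005 and 0.005 m and angle between the y axis of leaf_hole and the y axis of jamb_hole, either way round below 0.08 rad and height (world z) of leaf above 0.05 m and contact force between leaf and jamb below 1.2 N and contact force between leaf and bin below 0.05 N and linear speed of leaf below 0.02 m/s and distance between each of bolt, coupling, bracket, mending_plate, nut, spacer and bin below 0.19 m); the arm keeps its last pose, push and grip.
It fails at once if the pin on the block is disturbed (shifted over 20 mm) (distance of pin from where it was at the start of the episode above 0.02 m).
It fails at once if the jar is shifted over 25 mm or tipped (distance of jar from where it was at the start of the episode above 0.025 m or angle between jar's own z axis and vertical above 0.4 rad).
It fails at once if the screwdriver is shifted over 25 mm (distance of screwdriver from where it was at the start of the episode above 0.025 m).
It fails at once if another part is lifted out of the tray (height (world z) of any of bolt, coupling, bracket, mending_plate, nut, spacer above 0.06 m).
It also fails if it takes over 45 s, if anything falls off the work surface, if the arm or the gripper's body presses on something with over 40 N, if the wrist force passes 120 N, or if a joint passes its speed limit or range.

### The arm

A 6-joint arm with a two-finger parallel gripper is mounted at the origin on the work surface. World frame = base frame: x ahead of the robot, y to its left, z up, the work surface at z = 0. Lengths are in m, angles in rad, forces in N, time in s.
With the tool pointing down it reaches from about 0.35 to 0.975 m from the base axis. Payload 4.9 kg.
Tool frame: the origin (TCP) lies at the very end of the fingers, on their centre line; the grasp point (between the pads) lies 19 mm behind it; x points along the fingers, y is the direction in which the jaws open and shut, and the axes are right-handed (so a half turn about x gives the same grasp; the last joint's range is limited). The gripper opens to 85 mm and grips with 20 to 120 N. Pads are 22 mm wide; open, the fingers measure 114 mm over their backs; the gripper's body (76 mm by 85 mm) begins 54 mm behind the grasp point. The pads swing forward as they close: fully open they stand 13 mm farther back than shut.
Start: joints at [1.207, 0.053, 1.613, -0, 1.476, -0.119], TCP at [0.151, 0.606, 0.231] pointing down, gripper open.
Joint ranges: [-3.01, 3.01], [-1.01, 2.22], [0.06, 2.58], [-1.02, 4.17], [0.09, 2.62], [-3.14, 3.14]. Speed limits (rad/s): [2.57, 2.57, 3.14, 3.14, 3.14, 3.14].

### API

Orientations are given as a rotation vector (axis times angle).
In Python, from station import ctrl gives the robot as it stands. The module is installed in compiled form; this text tells all that it offers.
- The arm moves only by the shell command python3 -m handwheel 'ROWS' [FORCE]. ROWS is JSON, one flat list of numbers, 7 for each row, row after row: the opening, from 0 (shut) to 1 (fully open), then the shift along the tool's x, y, z in m, then the turn, a rotation vector about the tool's x, y, z in degrees. A call has 1 to 12 rows; each row is the pose to reach, as a shift and turn from the pose commanded when the call began, along the tool's axes at that moment; what a row does not reach only later rows make up. A row lasts 1/12 s, in which the tool goes at most 41.7 mm and 7.16 degrees, less where a joint would pass 70% of its speed; a pose out of reach is approached as far as the arm can. A call with a gripper value outside its range is refused whole. The fingers move at their own pace and stop on an object; FORCE is the grip in N (left out, the last holds). Time passes only in rows, so rows that repeat a pose let the fingers close. It gives the time, the measured TCP pose, the force and the opening at its end, in the units of the state.
- ctrl.get_obs(): the state, without advancing time (a new reading comes with each control period).
- ctrl.get_image(name): name is "scene" or "top"; returns (picture, depth): 384x512x3 uint8, blue, green, red; 384x512 float32, m along the optical axis (not along the pixel's ray), 0 where there is no reading.
- ctrl.camera_params(name): a dict with "fov_y" (degrees; the focal length in pixels is half the picture's height over the tangent of half this angle, whatever the lens; pixels are square), "cx", "cy" (the principal point, pixels), "R" (3x3) and "t" (3): a world point X has camera coordinates R X + t. Camera axes: x right, y down, z forward; pixel columns grow to the right and rows downward; lengths in m; the calibration is good to about 2 mm. A picture is of the moment at which its call begins. camera_params takes no time and is no camera call.
- ctrl.finish_job(): hands the job in, once; it reports no verdict.
The state is a dict: "t": time; "q": joint angles; "dq": joint speeds; "effort": joint torques, N m; "tool_pos": TCP position; "tool_rot": TCP orientation; "contact_force": force on the tool from outside, world axes, zero at the start; "wrist_torque": the same for the moment, N m; "opening": finger opening in m.
Only numpy, scipy, OpenCV 4.12 (cv2) and the standard library are available. Lean on these libraries where they do the work, as an engineer would, in place of code of your own. Each camera call takes 0.05 s, during which the arm holds its last target.

## Working session

There is one attempt and no reset: what is moved stays moved. The work goes in short steps, Python scripts to look and compute and a shell command to move; the robot and the scene stay as the last step left them, time stands still between calls to the robot, and variables do not carry over. Pictures are saved under pics/ and viewed, and the job is handed in when it is done.

```bash
mkdir -p pics; ls
python3 - <<'E'
from station import ctrl
import cv2,numpy as np
o=ctrl.get_obs();print(o)
for n in("scene","top"):
    im,d=ctrl.get_image(n);cv2.imwrite(f"pics/{n}0.png",im);np.savez(f"pics/{n}0.npz",im=im,d=d)
    p=ctrl.camera_params(n);print(n,p,(d>0).mean())
E
```

```text
pics
{'t': 0.0, 'q': array([ 1.20701167e+00,  5.33922537e-02,  1.61434287e+00, -6.41982232e-06,
        1.47599343e+00, -1.19008472e-01]), 'dq': array([-5.10024416e-05,  4.87437176e-04,  1.59962101e-03,  6.52139804e-04,
        4.58783813e-04,  4.33452139e-04]), 'effort': array([-1.75155146e-03, -3.93661094e+01, -3.70183611e+01, -1.90007281e-04,
        6.93278213e-03,  2.87763434e-06]), 'tool_pos': array([0.15123814, 0.60576314, 0.23001189]), 'tool_rot': array([ 0.19053928,  1.56274536, -0.19380637]), 'contact_force': array([-0.41615127,  0.02431347, -0.14132242]), 'wrist_torque': array([ 0.00558573, -0.00386486,  0.0062271 ]), 'opening': 0.08567267568195903}
scene {'fov_y': 43.23753503255387, 'cx': 251.77947484118184, 'cy': 185.87731900969777, 'R': array([[-0.77976879,  0.62583212,  0.01716934],
       [ 0.39439615,  0.51233503, -0.76286598],
       [-0.48622248, -0.58808756, -0.64632864]]), 't': array([ 0.44830261, -0.17078603,  1.61824288])} 0.9870147705078125
top {'fov_y': 52.77464160243257, 'cx': 254.68316830720852, 'cy': 190.80730713397423, 'R': array([[-0.02578004, -0.99966342, -0.00290293],
       [-0.98154572,  0.02586301, -0.18947061],
       [ 0.18948191, -0.0020352 , -0.9818821 ]]), 't': array([-0.00445056,  0.60470188,  0.85252865])} 0.9959716796875
```

View pics/scene0.png

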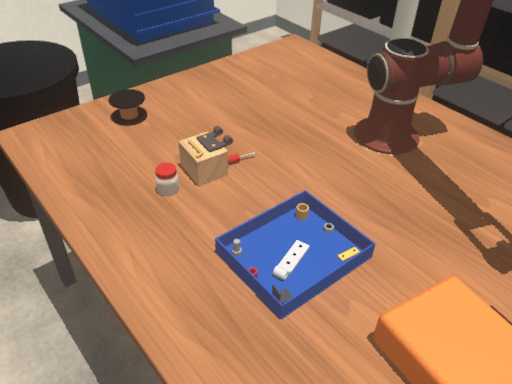

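View pics/top0.png

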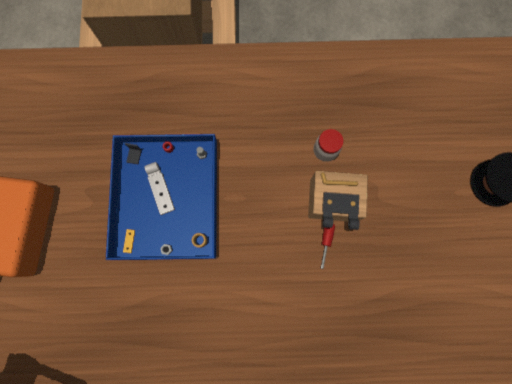

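The scene view has the tray centred at about (295,250) with the white leaf at (291,260), and the jamb at (205,158). The top view has the leaf at (160,188) with its knuckle at the upper end (152,168). The jamb is at (340,200) with its knuckles at (327,222) and (352,224), and the screwdriver is at (327,240).

```bash
cat > h.py <<'E'
import numpy as np,cv2
from station import ctrl
def load(n,k):
    z=np.load(f"pics/{n}{k}.npz");return z['im'],z['d']
def grab(n,k):
    im,d=ctrl.get_image(n);cv2.imwrite(f"pics/{n}{k}.png",im);np.savez(f"pics/{n}{k}.npz",im=im,d=d);return im,d
def cam(n):
    p=ctrl.camera_params(n);return 192/np.tan(np.radians(p['fov_y']/2)),p['cx'],p['cy'],p['R'],p['t']
def cloud(n,d):
    f,cx,cy,R,t=cam(n);v,u=np.mgrid[0:384,0:512]
    c=np.stack([(u-cx)/f*d,(v-cy)/f*d,d],-1);return (c-t)@R
def proj(n,X):
    f,cx,cy,R,t=cam(n);c=np.atleast_2d(X)@R.T+t;return np.c_[f*c[:,0]/c[:,2]+cx,f*c[:,1]/c[:,2]+cy]
def ray(n,uv,z):
    f,cx,cy,R,t=cam(n);uv=np.atleast_2d(uv).astype(float);d=np.c_[(uv[:,0]-cx)/f,(uv[:,1]-cy)/f,np.ones(len(uv))]@R;o=-R.T@t
    return o+d*((z-o[2])/d[:,2])[:,None]
def crop(n,k,u0,v0,u1,v1,s):
    im=cv2.imread(f"pics/{n}{k}.png")[v0:v1,u0:u1];cv2.imwrite(f"pics/{n}{k}_{u0}_{v0}c.png",cv2.resize(im,None,fx=s,fy=s,interpolation=cv2.INTER_CUBIC))
E
python3 - <<'E'
from h import *
for n,(a,b,c,e) in (("top",(100,125,225,270)),("scene",(210,190,380,310))):
    im,d=load(n,0);P=cloud(n,d);hsv=cv2.cvtColor(im,cv2.COLOR_BGR2HSV)
    m=(hsv[...,1]<50)&(hsv[...,2]>150);mm=np.zeros_like(m);mm[b:e,a:c]=m[b:e,a:c]
    k,l,st,ce=cv2.connectedComponentsWithStats(mm.astype('u1'))
    i=1+st[1:,4].argmax();M=l==i
    print(n,st[i],ce[i]);Q=P[M];print('z pct',np.percentile(Q[:,2],[2,25,50,75,98]))
    r=cv2.minAreaRect(np.argwhere(M)[:,::-1].astype(np.float32));print(r, ray(n,cv2.boxPoints(r),.01))
    T=Q[(Q[:,2]>.004)&(Q[:,2]<.02)];print('flat',T.mean(0),len(T)); r=cv2.minAreaRect(Q[:,:2].astype(np.float32));print('xy',r)
    K=Q[Q[:,2]>.021];print('kn',len(K),K.mean(0))
    b_=(hsv[...,0]>105)&(hsv[...,0]<130)&(hsv[...,1]>120)
    B=P[b_&(P[...,2]>-.05)&(P[...,2]<.1)&(abs(P[...,1])<1)&(P[...,0]<1)&(P[...,0]>.2)]
    print('bin floor z',np.median(B[B[:,2]<.03][:,2]));
    R=B[B[:,2]>.04];print('rim',cv2.minAreaRect(R[:,:2].astype(np.float32)),np.percentile(R[:,2],[10,50,90]))
    w=P[(abs(P[...,0]-.35)<.1)&(abs(P[...,1])<.2)&(P[...,2]<.01)];print('bench',np.median(w[:,2]))
crop("top",0,300,160,380,280,6);crop("top",0,105,130,220,265,5);crop("scene",0,150,110,270,200,6);crop("scene",0,215,190,380,310,4)
E
```

```text
top [148 171  26  43 560] [159.84642857 192.09285714]
z pct [0.01268375 0.01495823 0.01624458 0.01744368 0.01969003]
((159.9499969482422, 191.85000610351562), (41.42583465576172, 14.546475410461426), 71.56504821777344) [[0.66224594 0.24904404 0.01      ]
 [0.6731792  0.21476597 0.01      ]
 [0.57285532 0.18053362 0.01      ]
 [0.56235232 0.21421784 0.01      ]]
flat [0.61535827 0.2132269  0.01616847] 553
xy ((0.529573917388916, 0.12867428362369537), (0.3461078703403473, 0.06962215155363083), 45.026336669921875)
kn 3 [0.50437737 0.05759689 0.6419688 ]
bin floor z 0.0063076102034833
rim ((0.5985831022262573, -0.12956151366233826), (0.9081287384033203, 0.29798948764801025), 89.32007598876953) [0.04329651 0.04963395 0.05244508]
bench 0.0009317727334752684
scene [273 240  36  40 606] [290.65181518 259.23927393]
z pct [0.00762726 0.01510534 0.01666693 0.01850014 0.03090678]
((290.8832702636719, 259.1940002441406), (15.670198440551758, 43.80915832519531), 38.1572265625) [[0.68875618 0.21520599 0.01      ]
 [0.56092461 0.17203905 0.01      ]
 [0.55928721 0.21550268 0.01      ]
 [0.68485256 0.25484952 0.01      ]]
flat [0.61969527 0.21602515 0.01568724] 492
xy ((0.9028568267822266, 0.4531460404396057), (0.8544041514396667, 0.07333217561244965), 40.5253791809082)
kn 103 [0.69102368 0.2461169  0.04456744]
bin floor z 0.006513143692631944
rim ((0.6052289009094238, 0.2018691450357437), (0.2508562505245209, 0.3015037477016449), 89.46449279785156) [0.04403328 0.04956955 0.05245481]
bench 0.001207896394730143
```

View pics/top0_300_160c.png

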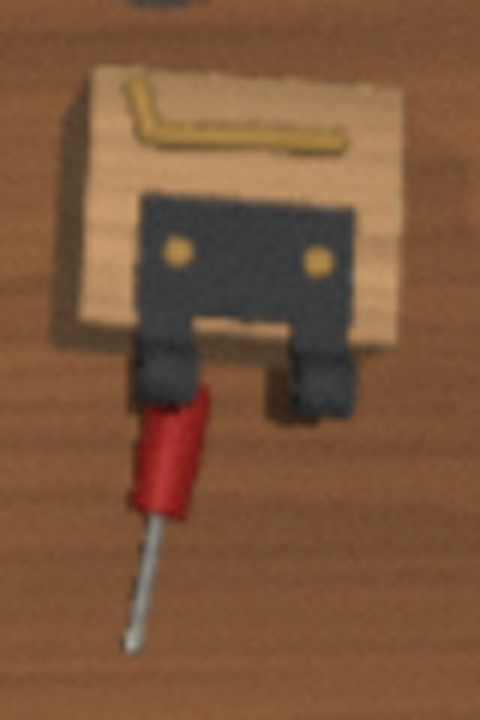

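View pics/top0_105_130c.png

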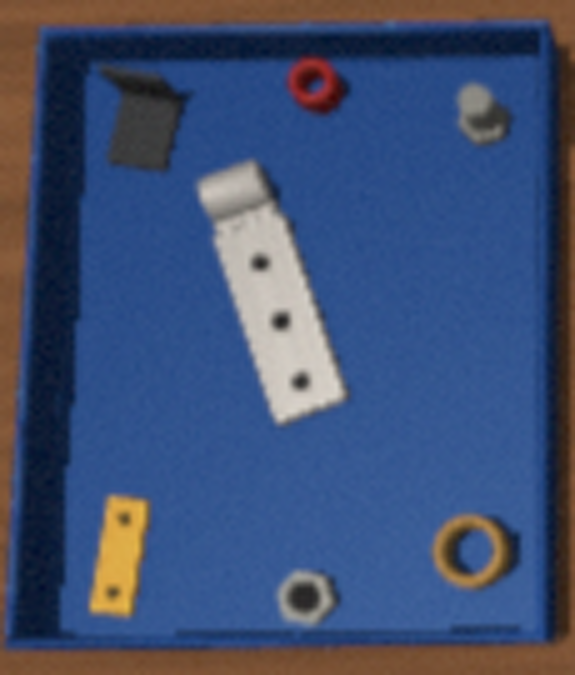

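View pics/scene0_150_110c.png

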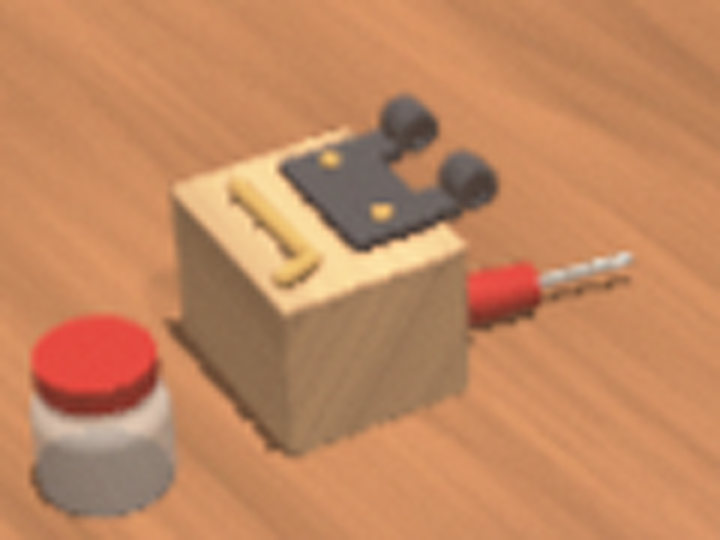

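View pics/scene0_215_190c.png

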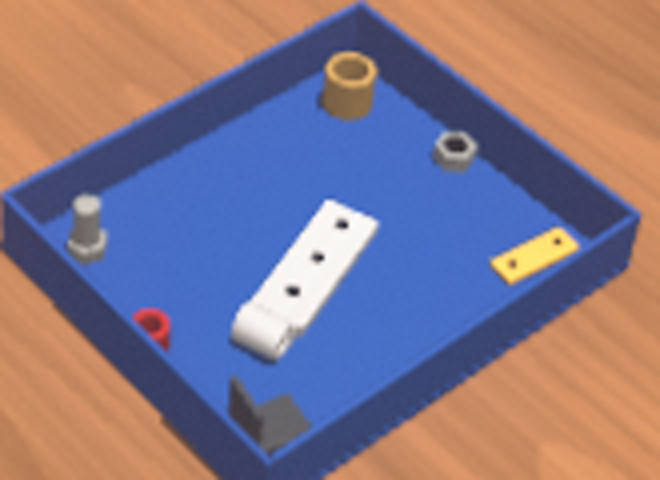

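Crops: the leaf lies clear of the other parts. The jamb is turned about 5° in the top view. The screws at crop (178,250) and (318,262) show this. Next I'll measure both.

Run:
```python
from h import *
for n,(a,b,c,e),(ja,jb,jc,je) in (("top",(100,125,225,270),(300,160,380,280)),("scene",(210,190,380,310),(170,115,240,190))):
    im,d=load(n,0);P=cloud(n,d);hsv=cv2.cvtColor(im,cv2.COLOR_BGR2HSV)
    def sub(m,w):
        o=np.zeros_like(m);o[w[1]:w[3],w[0]:w[2]]=m[w[1]:w[3],w[0]:w[2]];return o
    # leaf = non-blue, low saturation incl knuckle
    m=sub((hsv[...,1]<60)&(hsv[...,2]>110),(a,b,c,e))
    k,l,st,ce=cv2.connectedComponentsWithStats(m.astype('u1'));i=1+st[1:,4].argmax();M=l==i;print(n,st[i])
    # holes
    mb=(cv2.morphologyEx(M.astype('u1'),cv2.MORPH_CLOSE,np.ones((5,5)))>0)
    h=mb&(hsv[...,2]<130)
    g=im.max(2).astype(float)
    k2,l2,s2,c2=cv2.connectedComponentsWithStats(h.astype('u1'))
    pts=[]
    for j in range(1,k2):
        if s2[j,4]>=3:
            x,y=c2[j].round().astype(int);w=np.clip(190-g[y-3:y+4,x-3:x+4],0,None);yy,xx=np.mgrid[y-3:y+4,x-3:x+4]
            pts.append([(w*xx).sum()/w.sum(),(w*yy).sum()/w.sum()]);
    print('holes',pts);
    if pts: print(ray(n,pts,.0145))
    ys,xs=np.where(M);print('leaf rect at z.015',cv2.minAreaRect(ray(n,np.c_[xs,ys],.015)[:,:2].astype(np.float32)))
    # jamb
    J=sub(np.ones_like(m),(ja,jb,jc,je))
    top=J&(abs(P[...,2]-.092)<.008)&(hsv[...,0]<30);ys,xs=np.where(J&(P[...,2]>.084)&(P[...,2]<.125)&(P[...,0]<.9))
    print('wood z',np.median(P[top][:,2]),'rect',cv2.minAreaRect(P[top][:,:2].astype(np.float32)))
    K=P[J&(hsv[...,2]<95)&(P[...,2]>.1)&(P[...,2]<.13)]
    print('dark',len(K),K[:,2].max());
    K=K[K[:,2]>.103]
    cr,lab,cc=cv2.kmeans(K.astype(np.float32),2,None,(3,50,.0001),5,cv2.KMEANS_PP_CENTERS);print(cc)
    br=J&(hsv[...,1]>130)&(hsv[...,2]>140)&(P[...,2]>.08)&(hsv[...,0]<30)
    print('brass',np.argwhere(br)[:,::-1].tolist()[:40])
```

```text
top [145 162  29  53 738]
holes [[np.float64(152.94269521410578), np.float64(170.8419395465995)], [np.float64(164.99346405228758), np.float64(178.7249874308698)], [np.float64(156.6051724137931), np.float64(182.08189655172413)], [np.float64(160.74225245653818), np.float64(193.7437641723356)], [np.float64(164.6890359168242), np.float64(205.81852551984878)]]
[[0.67009368 0.23195138 0.0145    ]
 [0.6491458  0.20153282 0.0145    ]
 [0.64116244 0.22217905 0.0145    ]
 [0.61146758 0.21132503 0.0145    ]
 [0.58110642 0.20104479 0.0145    ]]
leaf rect at z.015 ((0.6277780532836914, 0.2162075936794281), (0.13186447322368622, 0.03744252026081085), 19.22023582458496)
wood z 0.09125812044859453 rect ((0.5744916200637817, -0.21188361942768097), (0.12038438022136688, 0.12622854113578796), 84.19902038574219)
dark 351 0.11749494207959119
[[ 0.5233112  -0.17756033  0.11142065]
 [ 0.5160201  -0.23359722  0.11135193]]
brass [[323, 172], [321, 173], [322, 173], [323, 173], [324, 173], [321, 174], [322, 174], [323, 174], [324, 174], [363, 174], [364, 174], [322, 175], [323, 175], [324, 175], [322, 176], [
[... 896 characters left out ...]
(0.5761578679084778, -0.21180886030197144), (0.12348606437444687, 0.13054035604000092), 84.39503479003906)
dark 35 0.11269866932336563
[[ 0.5300526  -0.17386036  0.10701706]
 [ 0.52509713 -0.23022985  0.10695249]]
brass [[236, 122], [170, 124], [175, 128], [184, 133], [204, 136], [205, 136], [235, 140], [189, 141], [190, 141], [191, 141], [189, 142], [190, 142], [191, 142], [192, 142], [178, 143], [190, 143], [191, 143], [192, 143], [191, 144], [192, 144], [193, 144], [192, 145], [193, 145], [194, 145], [212, 145], [213, 145], [214, 145], [193, 146], [194, 146], [195, 146], [194, 147], [195, 147], [196, 147], [195, 148], [196, 148], [197, 148], [196, 149], [197, 149], [198, 149], [197, 150]]
```

```bash
cat >> h.py <<'E'
from scipy.spatial.transform import Rotation as Ro
def down(yaw,flip=0):
    # tool x down; tool y perpendicular to strap yaw (deg)
    a=np.radians(yaw);x=np.array([0,0,-1.]);y=np.array([-np.sin(a),np.cos(a),0])*(-1 if flip else 1)
    return Ro.from_matrix(np.c_[x,y,np.cross(x,y)])
def delta(pos,R):
    o=ctrl.get_obs();C=Ro.from_rotvec(o['tool_rot'])
    s=C.inv().apply(np.array(pos)-o['tool_pos'])*1000;r=(C.inv()*R).as_rotvec(degrees=True)
    return s.round(1),r.round(2),np.abs(s).max(),np.linalg.norm(s)/41.7
E
python3 - <<'E'
from h import *
print(Ro.from_rotvec(ctrl.get_obs()['tool_rot']).as_matrix().round(3))
for f in(0,1): print(delta([.617,.2128,.13],down(19.6,f)))
E
```

```text
[[-0.001  0.242  0.97 ]
 [-0.002  0.97  -0.242]
 [-1.    -0.002 -0.   ]]
(array([ 100.6, -268.3,  547.1]), array([-33.63,  -0.04,   0.1 ]), np.float64(547.1030385825874), np.float64(14.809872699829658))
(array([ 100.6, -268.3,  547.1]), array([1.4637e+02, 1.3000e-01, 6.0000e-02]), np.float64(547.1030385825874), np.float64(14.809872699829658))
```

```bash
python3 -m handwheel '[1,0.0335,-0.0894,0.1824,-11.2,0,0, 1,0.067,-0.179,0.3647,-22.4,0,0, 1,0.1006,-0.2683,0.5471,-33.6,0,0, 1,0.1006,-0.2683,0.5471,-33.6,0,0, 1,0.1006,-0.2683,0.5471,-33.6,0,0, 1,0.1006,-0.2683,0.5471,-33.6,0,0, 1,0.1006,-0.2683,0.5471,-33.6,0,0, 1,0.1006,-0.2683,0.5471,-33.6,0,0, 1,0.1006,-0.2683,0.5471,-33.6,0,0, 1,0.1006,-0.2683,0.5471,-33.6,0,0, 1,0.1006,-0.2683,0.5471,-33.6,0,0, 1,0.1006,-0.2683,0.5471,-33.6,0,0]' 40
python3 - <<'E'
from h import *
print(ctrl.get_obs()['t'],delta([.617,.2128,.08],down(19.6)))
E
```

```text
t: 1.1
tool_pos: [0.5232, 0.2919, 0.1505]
tool_rot: [-0.268, 1.555, 0.268]
contact_force: [0.7, 0.5, -0.2]
opening: 0.0852
1.1 (array([  70.4, -105.9,   61.9]), array([-0.04, -0.03, -0.  ]), np.float64(105.93952208550287), np.float64(3.3927062883688284))
```

```bash
python3 -m handwheel '[1,0.02,-0.099,0.055,0,0,0, 1,0.02,-0.099,0.055,0,0,0, 1,0.02,-0.099,0.055,0,0,0, 1,0.02,-0.099,0.055,0,0,0, 1,0.02,-0.099,0.055,0,0,0, 1,0.02,-0.099,0.055,0,0,0, 1,0.02,-0.099,0.055,0,0,0]'
python3 - <<'E'
from h import *
print(ctrl.get_obs()['t'],delta([.617,.2128,.07],down(19.6)))
E
```

```text
t: 1.68
tool_pos: [0.6064, 0.2198, 0.1312]
tool_rot: [-0.269, 1.554, 0.269]
contact_force: [-0.8, 0.6, -0.0]
opening: 0.0854
1.6833 (array([ 61.2, -10.2,   7.7]), array([ 0.05, -0.02, -0.02]), np.float64(61.23132679545322), np.float64(1.499810443497607))
```

```bash
python3 -m handwheel '[1,0.02,-0.0102,0.0077,0,0,0, 1,0.06,-0.0102,0.0077,0,0,0, 1,0.09,-0.0102,0.0077,0,0,0, 1,0.111,-0.0102,0.0077,0,0,0, 1,0.111,-0.0102,0.0077,0,0,0, 1,0.111,-0.0102,0.0077,0,0,0]'
python3 - <<'E'
from h import *
print(ctrl.get_obs()['t'],delta([.617,.2128,.008],down(19.6)))
for n in("scene","top"): grab(n,1)
crop("top",1,105,130,220,265,4);crop("scene",1,215,190,380,310,4)
E
```

```text
t: 2.18
tool_pos: [0.6162, 0.2127, 0.0193]
tool_rot: [-0.27, 1.557, 0.269]
contact_force: [0.1, 0.0, 0.8]
opening: 0.0858
2.1833 (array([11.3, -0.2,  0.9]), array([ 0.07, -0.16, -0.03]), np.float64(11.297488961790176), np.float64(0.2717450379771946))
```

View pics/scene1_215_190c.png

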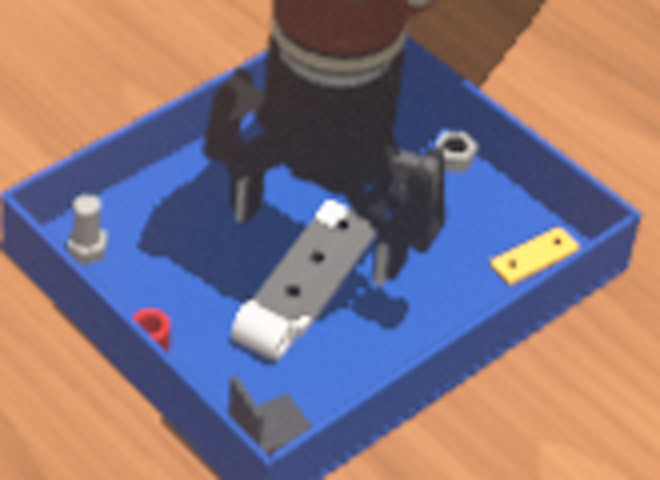

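View pics/top1_105_130c.png

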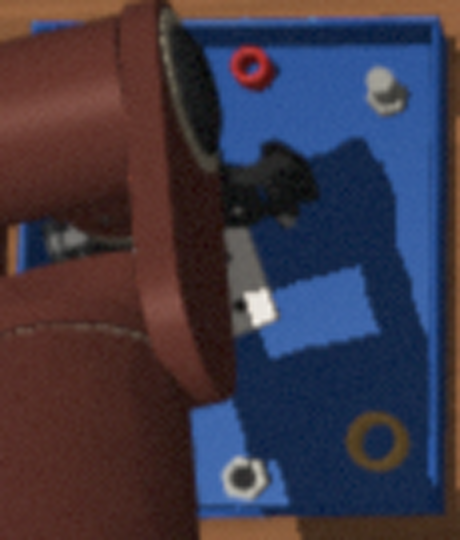

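```bash
python3 -m handwheel '[1,0.0135,0,0.001,0,0,0, 1,0.0135,0,0.001,0,0,0, 0.7,0.0135,0,0.001,0,0,0, 0.5,0.0135,0,0.001,0,0,0, 0.4,0.0135,0,0.001,0,0,0, 0.3,0.0135,0,0.001,0,0,0, 0.3,0.0135,0,0.001,0,0,0, 0.3,0.0135,0,0.001,0,0,0]' 40
```

```text
t: 2.95
tool_pos: [0.6194, 0.2122, 0.0075]
tool_rot: [-0.268, 1.553, 0.268]
contact_force: [0.6, 0.1, 3.6]
opening: 0.0345
```

```bash
python3 -m handwheel '[0,0,0,0,0,0,0, 0,0,0,0,0,0,0, 0,0,0,0,0,0,0]' 60
python3 - <<'E'
from h import *
for n in("scene",): grab(n,2)
crop("scene",2,215,190,380,310,4)
E
```

```text
t: 3.2
tool_pos: [0.6196, 0.2122, 0.0076]
tool_rot: [-0.268, 1.553, 0.268]
contact_force: [0.6, -0.4, 5.3]
opening: 0.0342
```

View pics/scene2_215_190c.png

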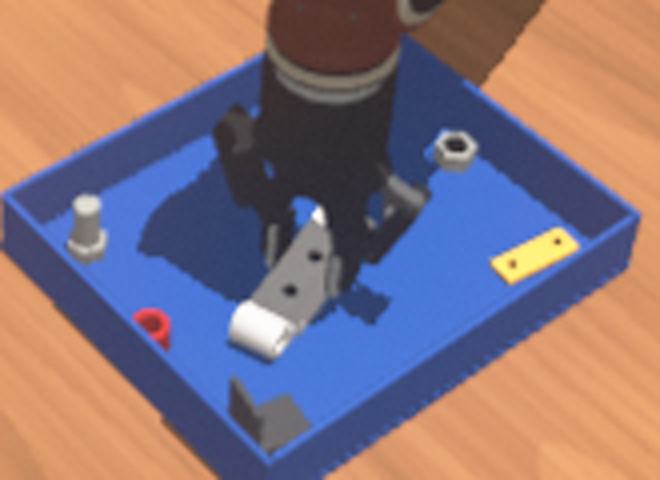

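The fingers close on both side edges of the strap, with the knuckle free at crop (263,330). Now I lift.

```bash
python3 -m handwheel '[0,-0.005,0,0,0,0,0, 0,-0.015,0,0,0,0,0, 0,-0.035,0,0,0,0,0, 0,-0.06,0,0,0,0,0, 0,-0.09,0,0,0,0,0, 0,-0.12,0,0,0,0,0, 0,-0.14,0,0,0,0,0, 0,-0.15,0,0,0,0,0, 0,-0.15,0,0,0,0,0, 0,-0.15,0,0,0,0,0, 0,-0.15,0,0,0,0,0]'
python3 - <<'E'
from h import *
for n in("scene","top"): grab(n,3)
crop("scene",3,190,140,390,290,4)
E
```

```text
t: 4.17
tool_pos: [0.6174, 0.2118, 0.154]
tool_rot: [-0.268, 1.558, 0.268]
contact_force: [-0.6, 0.9, -2.5]
opening: 0.0339
```

View pics/scene3_190_140c.png

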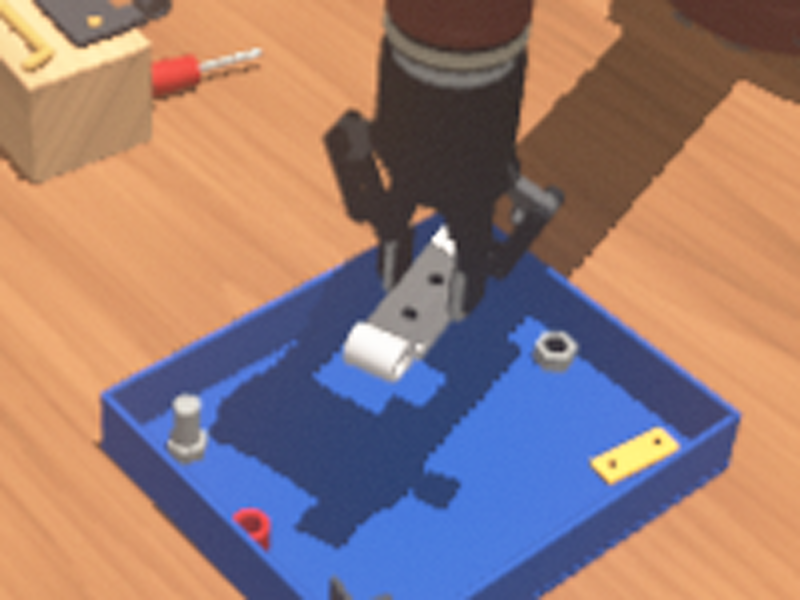

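View pics/top3.png

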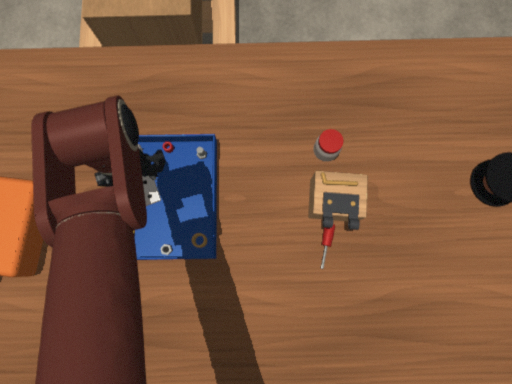

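The leaf is held clear of the tray. The other parts are untouched. Next I'll refine the jamb pose from dark-leaf and wood outlines before going over there.

Run:
```python
from h import *
from scipy.optimize import least_squares
# analytic feature lines: sample wood top-face side edges and dark-leaf edges, subpixel, via gray gradient along profile
out={}
for n in ("top","scene"):
    im,_=load(n,0);im2,_=load(n,2) if n=="scene" else load(n,3)
    g=cv2.GaussianBlur(((im.astype(np.float32)+im2)/2),(0,0),.7)
    def edge(Xa,dirw,span=.007):
        s=np.linspace(-span,span,57);uv=proj(n,Xa+s[:,None]*dirw).astype(np.float32)
        v=cv2.remap(g,uv[:,0][None],uv[:,1][None],cv2.INTER_CUBIC)[0]
        gr=np.linalg.norm(np.gradient(v,axis=0),axis=1);gr[:3]=0;gr[-3:]=0;i=gr.argmax();w=gr[max(0,i-5):i+6];return (s[max(0,i-5):i+6]*w).sum()/w.sum(),gr.max()
    c=np.array([.5755,-.2118,0]);a=np.radians(-6.)
    for it in range(3):
        ex=np.array([np.cos(a),np.sin(a),0]);ey=np.array([-np.sin(a),np.cos(a),0]);ez=np.array([0,0,1.])
        W=lambda x,y,z:c+x*ex+y*ey+z*ez
        rows=[];res={}
        def add(name,pts,axis):
            L=[]
            for p in pts:
                s,q=edge(W(*p),ex if axis=='x' else ey)
                L.append(s)
                rows.append((name,axis,p,s))
            res[name]=(np.median(L)*1000).round(1),(np.array(L)*1000).round(1)
        ys=[-.05,-.04,-.02,0,.02,.04,.05]
        add('wood+x',[(.05,y,.09) for y in ys],'x')
        add('wood+y',[(x,.06,.09) for x in (-.03,-.02,-.01,0,.01,.02,.03,.04)],'y')
        add('wood-y',[(x,-.06,.09) for x in (-.03,-.02,-.01,0,.01,.02,.03,.04)],'y')
        add('wood-x',[(-.05,y,.09) for y in (-.055,-.048,0.048,.055)],'x')
        add('kn+y',[(x,.0385,.105) for x in (-.072,-.068,-.064)],'y')
        add('kn-y',[(x,-.0385,.105) for x in (-.072,-.068,-.064)],'y')
        add('kin+y',[(x,.0185,.105) for x in (-.072,-.068,-.064)],'y')
        add('kin-y',[(x,-.0185,.105) for x in (-.072,-.068,-.064)],'y')
        if n=='top': add('knfront',[(-.0785,y,.106) for y in(-.034,-.03,-.026,.026,.03,.034)],'x')
        # fit with wood
        def f(p):
            r=[]
            for nm,ax,q,s in rows:
                if n=='scene' and nm=='kin+y' : continue
                r.append((p[0]-q[1]*p[2] if ax=='x' else p[1]+q[0]*p[2])-s)
            return np.array(r)*1000
        sol=least_squares(f,[0,0,0],loss='soft_l1',f_scale=.7).x
        c=c+sol[0]*ex+sol[1]*ey;a+=sol[2]
    print(n,'centre',c.round(4),'yaw',np.degrees(a).round(2),'hole',(c-.068*np.array([np.cos(a),np.sin(a),0])).round(4))
    for k,v in res.items():print(k,v[0],v[1])
```

```text
top centre [ 0.5855 -0.2138  0.    ] yaw -5.37 hole [ 0.5178 -0.2075  0.    ]
wood+x 0.6 [ 1.2  0.6  1.3 -0.2  0.3  1.3  0.4]
wood+y -0.9 [-0.3 -1.6 -1.1 -0.7 -0.4 -1.7 -1.1 -0.7]
wood-y 1.0 [ 1.1  1.2  1.5 -0.4  1.7  0.4  0.4  0.9]
wood-x 2.9 [2.8 3.9 2.9 2.7]
kn+y 4.3 [4.2 4.3 4.3]
kn-y -2.2 [-2.3 -2.2 -2.2]
kin+y -1.8 [-0.4 -2.  -1.8]
kin-y -2.4 [-2.4 -2.7 -2.1]
knfront -2.2 [-0.9  0.4 -2.  -3.6 -2.5 -2.4]
scene centre [ 0.57   -0.2107  0.    ] yaw -3.67 hole [ 0.5021 -0.2064  0.    ]
wood+x -5.2 [ 5.6 -5.2 -5.4 -5.7 -5.  -5.3 -4.6]
wood+y 0.6 [-1.  -1.   0.7  2.7  1.7  1.3  0.4 -0.3]
wood-y -0.8 [ 5.5 -1.4  5.5  5.4 -0.7 -1.  -0.8 -0.8]
wood-x 3.1 [-0.7  3.4  5.3  2.8]
kn+y -5.6 [-5.9 -5.6 -0.3]
kn-y -1.4 [-1.4 -4.   5.8]
kin+y -0.6 [ 4.  -4.9 -0.6]
kin-y -5.6 [-5.8 -5.6  0.6]
```

The gradient fit latched onto false edges: the two views disagree by 15 mm. I'll use masks and visible corners instead.

Run:
```python
from h import *
im,d=load("top",0)
c=cv2.resize(im[165:235,305:375],None,fx=8,fy=8,interpolation=cv2.INTER_CUBIC)
for k in range(0,70,10):
    cv2.line(c,(k*8,0),(k*8,560),(0,255,0),1);cv2.line(c,(0,k*8),(560,k*8),(0,255,0),1)
cv2.imwrite("pics/jt.png",c)
im,d=load("scene",0)
c=cv2.resize(im[120:190,170:245],None,fx=8,fy=8,interpolation=cv2.INTER_CUBIC)
for k in range(0,75,10):
    cv2.line(c,(k*8,0),(k*8,560),(0,255,0),1);cv2.line(c,(0,k*8),(600,k*8),(0,255,0),1)
cv2.imwrite("pics/js.png",c)
```

```text
(no output)
```

View pics/jt.png

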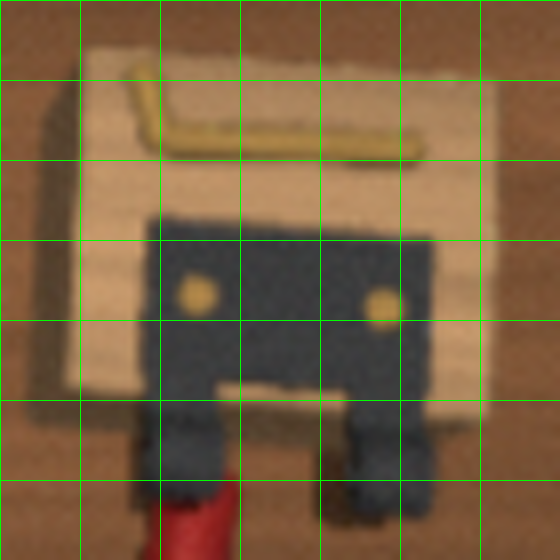

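View pics/js.png

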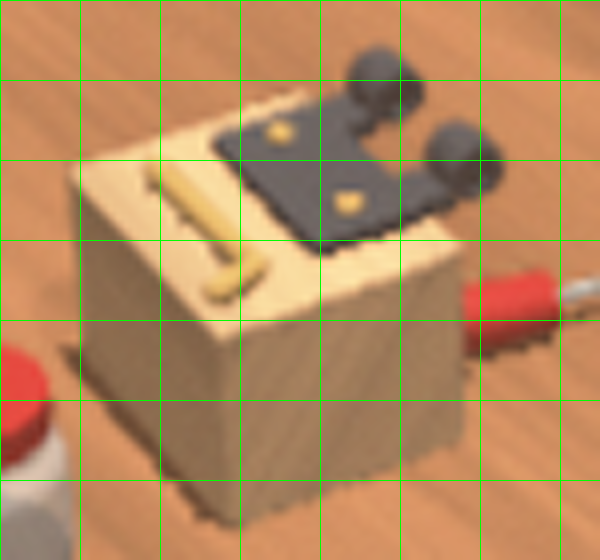

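Run:
```python
from h import *
def px(p,u0,v0): p=np.array(p,float);return (p+.5)/8-.5+[u0,v0]
def fit(W,M):
    # rigid 2D: world W = c+R(a)M
    Wm,Mm=W.mean(0),M.mean(0);H=(W-Wm)@[1,1j]*np.conj((M-Mm)@[1,1j]);a=np.angle(H.sum())
    R=np.array([[np.cos(a),-np.sin(a)],[np.sin(a),np.cos(a)]]);c=Wm-R@Mm;return c,np.degrees(a),R,((W-c)@R-M)*1000
t=ray("top",px([(83,50),(497,82),(66,385),(487,418)],305,165),.09)[:,:2]
M=np.array([(.05,.06),(.05,-.06),(-.05,.06),(-.05,-.06)])
c,a,R,r=fit(t,M);print('top',c,a,r.round(1),'hole',c+R@[-.068,0])
s=ray("scene",px([(68,170),(222,340),(462,240)],170,120),.09)[:,:2]
M2=np.array([(.05,-.06),(.05,.06),(-.05,.06)])
c,a,R,r=fit(s,M2);print('scene',c,a,r.round(1),'hole',c+R@[-.068,0])
# screws & dark plate at z .1?
print('screws', ray("top",px([(197,294),(383,308)],305,165),.098), ray("scene",px([(349,202),(281,131)],170,120),.098))
print('plate corners top',ray("top",px([(148,218),(433,238)],305,165),.098),'scene',ray("scene",px([(320,250),(212,142)],170,120),.098))
print('knuckles outer/inner top', ray("top",px([(145,460),(222,462),(352,472),(432,476)],305,165),.108))
print('knuckle spheres scene', ray("scene",px([(462,160),(385,85)],170,120),.102))
```

```text
top [ 0.58674261 -0.21285871] -6.081202338621734 [[-1.6 -0.9]
 [-1.6  0.8]
 [ 1.5 -1.1]
 [ 1.6  1.2]] hole [ 0.51912526 -0.20565493]
scene [ 0.58829271 -0.2142481 ] -4.085216965052318 [[-2.4  1.7]
 [ 1.5  1.2]
 [ 0.8 -2.8]] hole [ 0.52046548 -0.20940378]
screws [[ 0.56835158 -0.18585864  0.098     ]
 [ 0.56303931 -0.23744128  0.098     ]] [[ 0.56815902 -0.18792643  0.098     ]
 [ 0.56207859 -0.23962867  0.098     ]]
plate corners top [[ 0.59028473 -0.1734693   0.098     ]
 [ 0.58248811 -0.25289181  0.098     ]] scene [[ 0.5930797  -0.17035903  0.098     ]
 [ 0.58609898 -0.24903673  0.098     ]]
knuckles outer/inner top [[ 0.52125015 -0.16684844  0.108     ]
 [ 0.52015459 -0.18782493  0.108     ]
 [ 0.51649684 -0.22309132  0.108     ]
 [ 0.51483616 -0.24481304  0.108     ]]
knuckle spheres scene [[ 0.52373841 -0.1798157   0.102     ]
 [ 0.51753638 -0.23615915  0.102     ]]
```

Corners and knuckles in both views agree: the jamb hole is at about (0.5195,−0.206), yaw about −6°. Now I move to hover above the gap.

Run:
```python
from h import *
print(delta([.461,-.2,.155],down(-6)))
```

```text
(array([  -0. , -335.6, -285.3]), array([25.57, -0.27,  0.03]), np.float64(335.5790539573279), np.float64(10.562390487376986))
```

```bash
python3 -m handwheel '[0,0,-0.015,-0.013,0,0,0, 0,0,-0.042,-0.036,4,0,0, 0,0,-0.07,-0.06,8,0,0, 0,0,-0.1,-0.085,11,0,0, 0,0,-0.13,-0.11,14,0,0, 0,0,-0.16,-0.136,17,0,0, 0,0,-0.19,-0.161,20,0,0, 0,0,-0.22,-0.187,22,0,0, 0,0,-0.25,-0.212,24,0,0, 0,0,-0.28,-0.238,25.6,0,0, 0,0,-0.305,-0.26,25.6,0,0, 0,0,-0.325,-0.276,25.6,0,0]'
python3 -m handwheel '[0,0,-0.0106,-0.0093,0,0,0, 0,0,-0.0106,-0.0093,0,0,0, 0,0,-0.0106,-0.0093,0,0,0, 0,0,-0.0106,-0.0093,0,0,0, 0,0,-0.0106,-0.0093,0,0,0]'
python3 - <<'E'
from h import *
print(delta([.461,-.2,.155],down(-6)))
for n in("scene","top"): grab(n,4)
crop("scene",4,160,80,260,180,6);crop("top",4,290,150,390,270,5)
E
```

```text
t: 5.27
tool_pos: [0.4656, -0.1884, 0.1553]
tool_rot: [0.084, 1.572, -0.084]
contact_force: [0.2, -0.4, -1.9]
opening: 0.034
t: 5.68
tool_pos: [0.4576, -0.1952, 0.1562]
tool_rot: [0.082, 1.57, -0.081]
contact_force: [1.1, -0.1, -2.1]
opening: 0.0335
(array([ 1.2, -4.4,  3.9]), array([ 0.05, -0.04, -0.04]), np.float64(4.424927672742126), np.float64(0.14472322229126014))
```

View pics/scene4_160_80c.png

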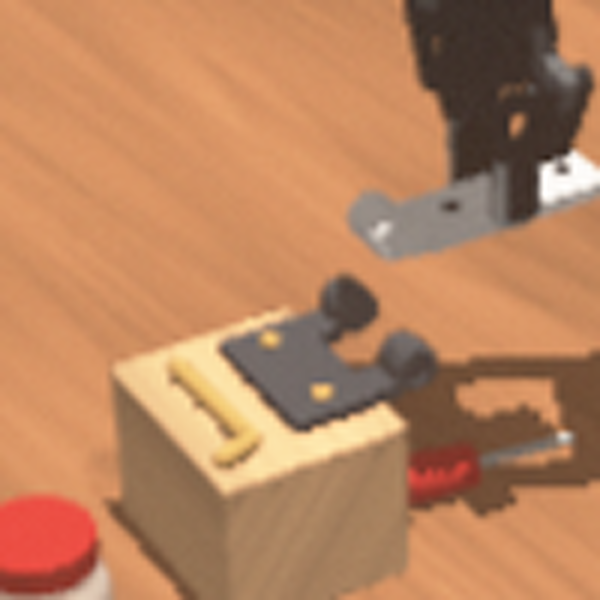

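View pics/top4_290_150c.png

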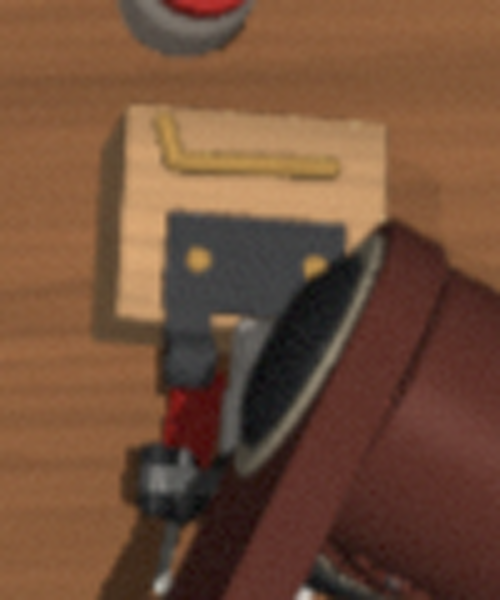

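Scene: the leaf knuckle at crop (372,225) is above and to the −x side of the gap. Top view: only its +y part is visible past the arm, near crop (240,330). I'll zoom in for measurement.

Run:
```python
from h import *
im,d=load("scene",4);P=cloud("scene",d)
c=cv2.resize(im[95:150,212:267],None,fx=11,fy=11,interpolation=cv2.INTER_CUBIC)
for k in range(0,55,5):
    cv2.line(c,(k*11,0),(k*11,605),(0,200,0),1);cv2.line(c,(0,k*11),(605,k*11),(0,200,0),1)
cv2.imwrite("pics/ls4.png",c[:600])
# predicted leaf points in scene given assumed hold
o=ctrl.get_obs();C=Ro.from_rotvec(o['tool_rot']);a=np.radians(-6)
ex=np.array([np.cos(a),np.sin(a),0]);ey=np.array([-np.sin(a),np.cos(a),0]);O=o['tool_pos']-ex*.0034+[0,0,-.0026]
L=lambda x,y,z:O+x/1e3*ex+y/1e3*ey+np.array([0,0,z/1e3])
for nm,q in dict(hole_py=(62,15,12),hole_my=(62,-15,12),cs1=(27,0,10),cs3=(-37,0,10),cornp=(-55,18,10),cornm=(-55,-18,10),bot=(45,18,0)).items(): print(nm,(proj("scene",L(*q))[0]).round(2),L(*q).round(4))
im,d=load("top",4);c=cv2.resize(im[205:255,315:365],None,fx=11,fy=11,interpolation=cv2.INTER_CUBIC)
for k in range(0,50,5):
    cv2.line(c,(k*11,0),(k*11,605),(0,200,0),1);cv2.line(c,(0,k*11),(605,k*11),(0,200,0),1)
cv2.imwrite("pics/lt4.png",c)
for nm,q in dict(kn_tip_p=(74,15,12),kn_top_p=(62,15,24)).items():print(nm,proj("top",L(*q)))
```

```text
hole_py [227.32 119.07] [ 0.5175 -0.1865  0.1659]
hole_my [221.99 114.23] [ 0.5144 -0.2163  0.1659]
cs1 [235.16 113.84] [ 0.4812 -0.1977  0.1639]
cs3 [253.82 107.83] [ 0.4175 -0.191   0.1639]
cornp [262.32 108.92] [ 0.4015 -0.1713  0.1639]
cornm [255.61 103.47] [ 0.3977 -0.2071  0.1639]
bot [233.06 121.47] [ 0.501  -0.1817  0.1539]
kn_tip_p [[337.47839369 214.65587145]]
kn_top_p [[338.48742789 219.80979563]]
```

View pics/ls4.png

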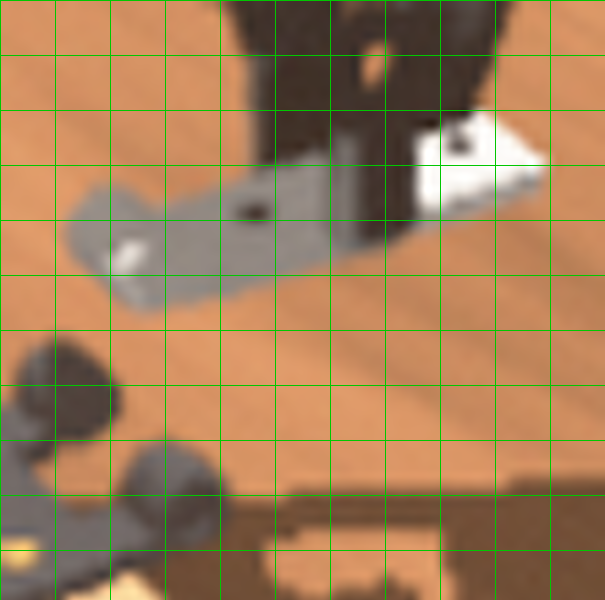

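View pics/lt4.png

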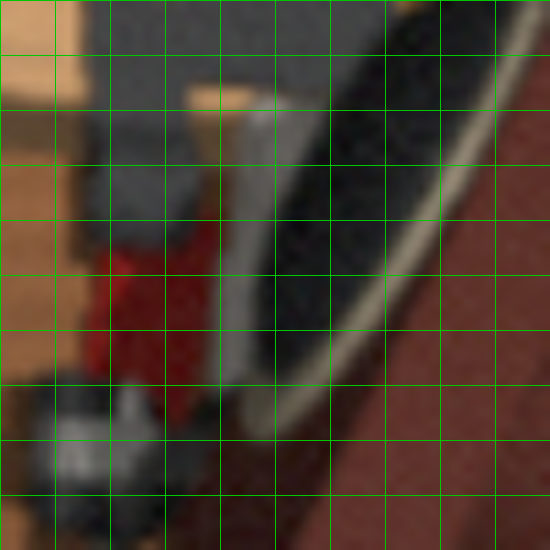

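Run:
```python
from h import *
from scipy.optimize import least_squares
def px(p,u0,v0,s): return (np.array(p,float)+.5)/s-.5+[u0,v0]
a=np.radians(-6);H=np.array([.5195,-.206,.102])
ex=np.array([np.cos(a),np.sin(a),0]);ey=np.array([-np.sin(a),np.cos(a),0]);ez=np.array([0,0,1.])
J=lambda x,y,z:H+(x*ex+y*ey+z*ez)/1e3
# silhouette extents of a 24mm cylinder y in [y0,y1] around centre fn in a view
def sil(n,F,y0,y1,x=0,z=0):
    th=np.linspace(0,2*np.pi,90);p=np.array([F(x+12*np.cos(t),y,z+12*np.sin(t)) for t in th for y in(y0,y1)]);q=proj(n,p);return q.min(0).round(2),q.max(0).round(2)
print('scene fixed -y',sil("scene",J,-38.5,-18.5),'+y',sil("scene",J,18.5,38.5))
print('top fixed +y',sil("top",J,18.5,38.5),'-y',sil("top",J,-38.5,-18.5))
print('obs scene -y', px([(12,335),(122,450)],212,95,11),'+y',px([(118,437),(230,545)],212,95,11))
print('obs top4 +y', px([(85,0),(205,248)],315,205,11), 'top0 -y',px([(345,0),(433,518)],305,165,8),'top0 +y',px([(140,0),(224,502)],305,165,8))
o=ctrl.get_obs();T=o['tool_pos']
obs=[("scene",(27,0,10),px((253,211),212,95,11)),("scene",(-37,0,10),px((460,147),212,95,11)),("scene",(-55,18,10),px((547,162),212,95,11)),("scene",(-55,-18,10),px((482,108),212,95,11))]
# cs x positions relative use -5+-32
def f(p):
    L=lambda x,y,z:T+((x-3.4+p[0])*ex+(y+p[1])*ey+(z-2.6+p[2])*ez)/1e3
    r=[proj(n,L(*m))[0]-q for n,m,q in obs]
    return np.r_[np.array(r).ravel(),np.array(p)*.1]
s=least_squares(f,[0,0,0]);print('leaf shift mm',s.x.round(2),'res',f(s.x)[:-3].reshape(-1,2).round(2))
for p in([0,0,0],s.x):
    L=lambda x,y,z:T+((x-3.4+p[0])*ex+(y+p[1])*ey+(z-2.6+p[2])*ez)/1e3
    print('leaf kn scene',sil("scene",L,-15,15,62,12),'top',sil("top",L,-15,15,62,12))
print('obs leaf scene',px([(64,183),(0,311)],212,95,11),'top',px([(240,95)],315,205,11))
```

```text
scene fixed -y (array([213.14, 125.16]), array([223.52, 135.53])) +y (array([222.78, 134.43]), array([233.44, 145.08]))
top fixed +y (array([321.61, 215.88]), array([332.73, 227.5 ])) -y (array([347.2, 217.9]), array([359.03, 229.54]))
obs scene -y [[212.63636364 125.        ]
 [222.63636364 135.45454545]] +y [[222.27272727 134.27272727]
 [232.45454545 144.09090909]]
obs top4 +y [[322.27272727 204.54545455]
 [333.18181818 227.09090909]] top0 -y [[347.6875 164.5625]
 [358.6875 229.3125]] top0 +y [[322.0625 164.5625]
 [332.5625 227.3125]]
leaf shift mm [ 1.4  -0.93 -1.04] res [[ 0.03  0.41]
 [-0.13  0.21]
 [ 0.46 -0.06]
 [-0.33 -0.6 ]]
leaf kn scene (array([218.35, 110.43]), array([230.97, 122.87])) top (array([336.03, 214.61]), array([353.47, 227.55]))
leaf kn scene (array([217.77, 110.73]), array([230.38, 123.16])) top (array([336.41, 214.03]), array([353.83, 226.95]))
obs leaf scene [[217.36363636 111.18181818]
 [211.54545455 122.81818182]] top [[336.36363636 213.18181818]]
```

```bash
python3 -m handwheel '[0,0.018,-0.0027,0.0022,0,0,0, 0,0.036,-0.0052,0.0033,0,0,0, 0,0.036,-0.0052,0.0033,0,0,0, 0,0.036,-0.0052,0.0033,0,0,0, 0,0.036,-0.0052,0.0033,0,0,0]'
python3 - <<'E'
from h import *
print(delta([.4605,-.2004,.118],down(-6)))
for n in("scene","top"): grab(n,5)
for n,(u,v) in dict(scene=(200,100),top=(315,200)).items():
    im,d=load(n,5);c=cv2.resize(im[v:v+54,u:u+72],None,fx=11,fy=11,interpolation=cv2.INTER_CUBIC)
    for k in range(0,72,5):
        cv2.line(c,(k*11,0),(k*11,600),(0,200,0),1);cv2.line(c,(0,k*11),(800,k*11),(0,200,0),1)
    cv2.imwrite(f"pics/z5{n}.png",c)
E
```

```text
t: 6.2
tool_pos: [0.4606, -0.2015, 0.1215]
tool_rot: [0.082, 1.569, -0.082]
contact_force: [0.4, 0.6, -1.7]
opening: 0.0338
(array([ 3.5,  1.1, -0.2]), array([0.01, 0.04, 0.01]), np.float64(3.4726858642926604), np.float64(0.08713300646815435))
```

View pics/z5scene.png

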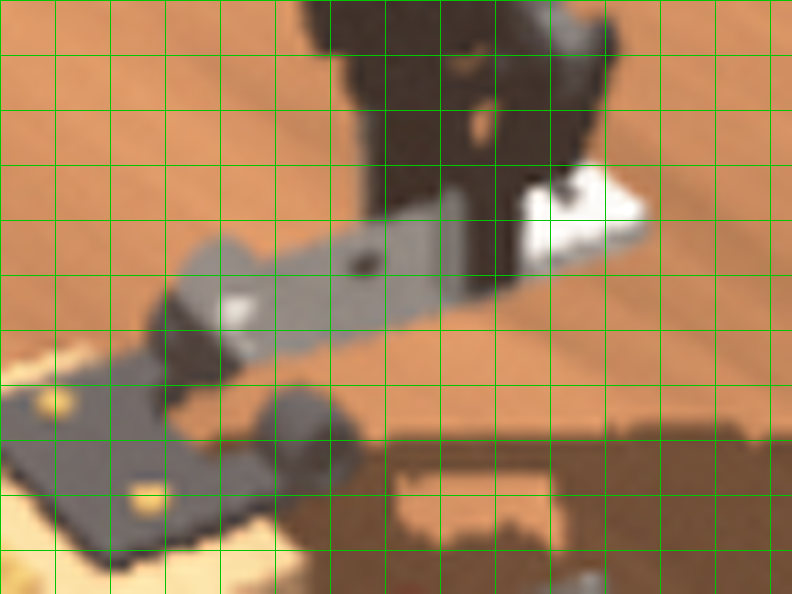

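View pics/z5top.png

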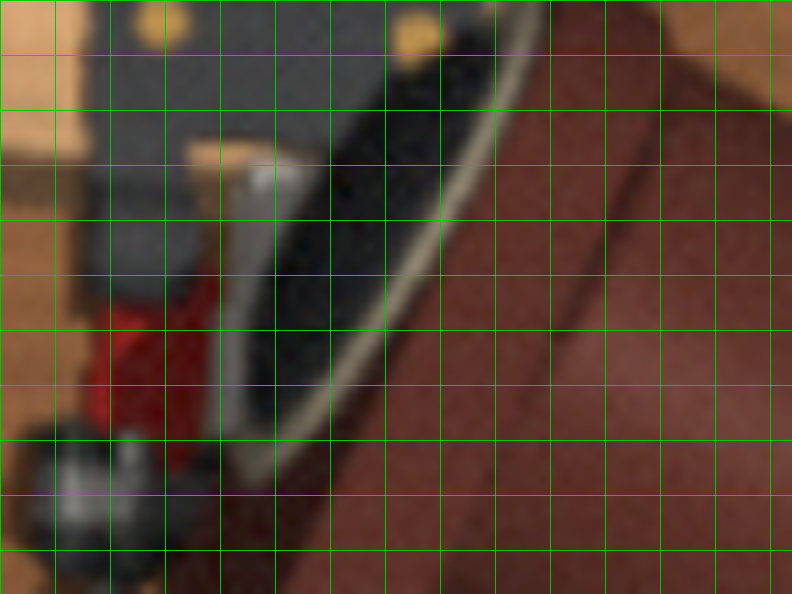

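```bash
cat >> h.py <<'E'
a6=np.radians(-6);EX=np.array([np.cos(a6),np.sin(a6),0]);EY=np.array([-np.sin(a6),np.cos(a6),0]);EZ=np.array([0,0,1.])
def sil(n,F,y0,y1,x=0,z=0):
    th=np.linspace(0,2*np.pi,90);p=np.array([F(x+12*np.cos(t),y,z+12*np.sin(t)) for t in th for y in(y0,y1)]);q=proj(n,p);return q.min(0).round(2),q.max(0).round(2)
def Jf(H): return lambda x,y,z:H+(x*EX+y*EY+z*EZ)/1e3
def Lf(T,p): return lambda x,y,z:T+((x-3.4+p[0])*EX+(y+p[1])*EY+(z-2.6+p[2])*EZ)/1e3
def px(p,u0,v0,s): return ((np.array(p,float)+.5)/s-.5+[u0,v0]).round(2)
E
python3 - <<'E'
from h import *
o=ctrl.get_obs();T=o['tool_pos'];print(T,o['t'],o['contact_force'])
for p in([0,0,0],[1.5,0,0]):
    L=Lf(T,p);print('leaf scene',sil("scene",L,-15,15,62,12),'top',sil("top",L,-15,15,62,12),'cs1',proj("scene",L(27,0,10)),'cornp',proj("scene",L(-55,18,10)),'cs3',proj("scene",L(-37,0,10)))
print('obs scene',px([(178,234),(0,364)],200,100,11),'cs1',px((365,263),200,100,11),'corn',px((652,210),200,100,11),'cs3',px((570,190),200,100,11))
print('obs top left/top',px([(231,160)],315,200,11), 'left at strap',px([(208,420)],315,200,11))
L=Lf(T,[1.5,0,0]);print('strap side top',proj("top",[L(0,18,10),L(45,18,10),L(45,18,0),L(62,15,24)]))
J=Jf(np.array([.5203,-.2067,.102]))
print('fixed scene',sil("scene",J,18.5,38.5),'obs',px([(252,385),(362,490)],200,100,11))
print('fixed top',sil("top",J,18.5,38.5),'obs',px([(87,0),(203,303)],315,200,11))
E
```

```text
[ 0.46092691 -0.20185174  0.12219748] 6.3 [-0.56666018  0.39070867 -1.58493945]
leaf scene (array([216.44, 120.04]), array([228.83, 132.3 ])) top (array([335.74, 215.1 ]), array([352.44, 227.51])) cs1 [[232.98259957 123.30484975]] cornp [[259.71747556 118.31125704]] cs3 [[251.36369956 117.21204791]]
leaf scene (array([215.99, 120.18]), array([228.38, 132.46])) top (array([335.77, 214.4 ]), array([352.46, 226.8 ])) cs1 [[232.54339594 123.45043302]] cornp [[259.29707157 118.4523076 ]] cs3 [[250.94075481 117.35224183]]
obs scene [[215.73 120.82]
 [199.55 132.64]] cs1 [232.73 123.45] corn [258.82 118.64] cs3 [251.36 116.82]
obs top left/top [[335.55 214.09]] left at strap [[333.45 237.73]]
strap side top [[334.16876697 249.34867549]
 [335.01899157 227.99219   ]
 [334.08362366 228.43503145]
 [338.11607341 219.3801935 ]]
fixed scene (array([222.41, 134.41]), array([233.08, 145.07])) obs [[222.45 134.55]
 [232.45 144.09]]
fixed top (array([321.9 , 215.51]), array([333.03, 227.12])) obs [[322.45 199.55]
 [333.   227.09]]
```

```bash
python3 -m handwheel '[0,0,0.0016,-0.0002,0,0,0, 0,0.006,0.0016,-0.0002,0,0,0, 0,0.012,0.0016,-0.0002,0,0,0, 0,0.016,0.0016,-0.0002,0,0,0, 0,0.016,0.0016,-0.0002,0,0,0, 0,0.016,0.0016,-0.0002,0,0,0]'
python3 - <<'E'
from h import *
o=ctrl.get_obs();print(o['tool_pos'],o['contact_force'],delta([.4605,-.2004,.0926],down(-6)))
E
```

```text
t: 6.8
tool_pos: [0.4596, -0.1998, 0.104]
tool_rot: [0.083, 1.571, -0.082]
contact_force: [0.6, -0.1, -2.0]
opening: 0.0336
[ 0.45956548 -0.19978479  0.10395085] [ 0.59908037 -0.10040179 -1.95700925] (array([11.3, -0.5,  1. ]), array([-0.03, -0.08, -0.04]), np.float64(11.34915428750227), np.float64(0.2735217049594327))
```

```bash
python3 -m handwheel '[0,0.004,-0.0002,0.0005,0,0,0, 0,0.008,-0.0002,0.0005,0,0,0, 0,0.011,-0.0002,0.0005,0,0,0, 0,0.011,-0.0002,0.0005,0,0,0, 0,0.011,-0.0002,0.0005,0,0,0, 0,0.011,-0.0002,0.0005,0,0,0, 0,0.011,-0.0002,0.0005,0,0,0]'
python3 - <<'E'
from h import *
def rd():
    o=ctrl.get_obs();print(o['t'],o['tool_pos'].round(4),o['contact_force'].round(2),o['wrist_torque'].round(3))
rd()
for n in("scene","top"): grab(n,6);rd()
print(delta([.4605,-.2004,.0926],down(-6)))
for n,(u,v) in dict(scene=(200,100),top=(315,200)).items():
    im,d=load(n,6);c=cv2.resize(im[v:v+54,u:u+72],None,fx=11,fy=11,interpolation=cv2.INTER_CUBIC)
    for k in range(0,72,5):
        cv2.line(c,(k*11,0),(k*11,600),(0,200,0),1);cv2.line(c,(0,k*11),(800,k*11),(0,200,0),1)
    cv2.imwrite(f"pics/z6{n}.png",c)
E
```

```text
t: 7.38
tool_pos: [0.4607, -0.2004, 0.094]
tool_rot: [0.082, 1.569, -0.083]
contact_force: [-0.5, -0.1, -2.0]
opening: 0.0338
7.3833 [ 0.4607 -0.2004  0.094 ] [-0.5  -0.12 -2.01] [ 0.045  0.077 -0.018]
7.4333 [ 0.4607 -0.2004  0.094 ] [ 0.56 -0.59 -2.02] [0.004 0.063 0.003]
7.4833 [ 0.4607 -0.2004  0.094 ] [-0.09  0.14 -2.6 ] [ 0.025  0.038 -0.038]
(array([ 1.4, -0. , -0.2]), array([-0.03,  0.02,  0.01]), np.float64(1.398236598729083), np.float64(0.03376283851365216))
```

View pics/z6scene.png

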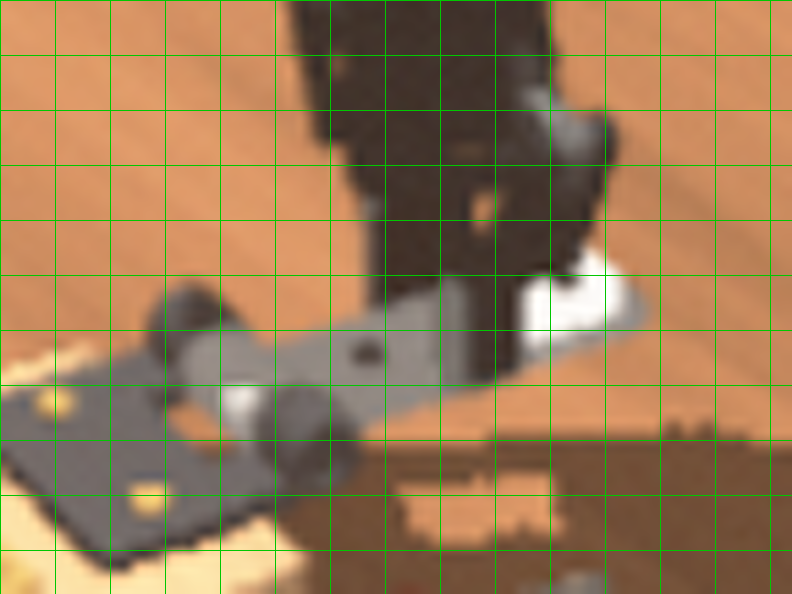

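View pics/z6top.png

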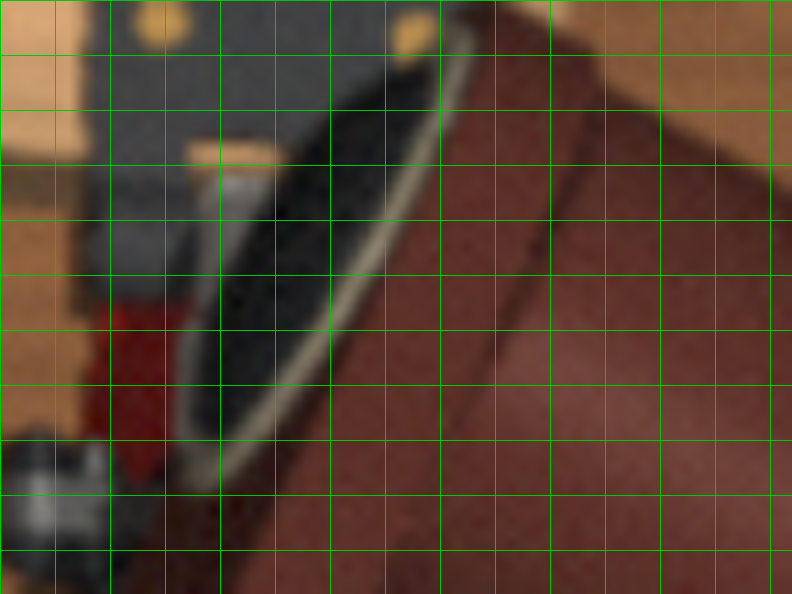

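Run:
```python
from h import *
o=ctrl.get_obs();T=o['tool_pos']
for p in([1.5,0,0],[1.5,1.5,0]):
    L=Lf(T,p);print('leaf scene',sil("scene",L,-15,15,62,12),'top',sil("top",L,-15,15,62,12),'cs1',proj("scene",L(27,0,10)),'cornp',proj("scene",L(-55,18,10)),'strapbot',proj("scene",L(-55,18,0)))
    print(' top pts front tip,crest,strap corner',proj("top",[L(74,15,12),L(70.5,15,20.5),L(62,15,24),L(45,18,10)]).round(1).tolist())
J=Jf(np.array([.5203,-.2067,.102]));print('fixed inner crest',proj("top",[J(0,18.5,12),J(8.5,18.5,8.5),J(-8.5,18.5,8.5)]))
print('obs scene',px([(178,322)],200,100,11),'cs1',px((369,353),200,100,11),'corn',px((652,305),200,100,11),px((645,330),200,100,11))
print('obs top', px([(197,178),(195,230),(203,240)],315,200,11))
im,d=load("top",6);print('row profile'); 
for v in (214,216,218,220,222): print(v,im[v,326:342].max(1).tolist())
im,d=load("top",0);print('t0',[im[v,326:342].max(1).tolist() for v in(218,220,222)])
```

```text
leaf scene (array([216.65, 128.53]), array([228.89, 140.7 ])) top (array([332.55, 216.2 ]), array([348.61, 228.2 ])) cs1 [[232.99315986 131.6871006 ]] cornp [[259.4189777  126.61810685]] strapbot [[259.32853229 129.40118517]]
 top pts front tip,crest,strap corner [[333.9, 216.2], [334.6, 217.3], [334.7, 221.0], [331.8, 229.4]]
leaf scene (array([216.9 , 128.77]), array([229.15, 140.95])) top (array([331.88, 216.15]), array([347.91, 228.15])) cs1 [[233.25459259 131.93000065]] cornp [[259.69353694 126.85383282]] strapbot [[259.60182106 129.63768279]]
 top pts front tip,crest,strap corner [[333.2, 216.2], [333.9, 217.3], [334.0, 221.0], [331.1, 229.3]]
fixed inner crest [[333.00720384 221.04889375]
 [332.8516424  217.36148132]
 [332.53316863 225.1131833 ]]
obs scene [[215.73 128.82]] cs1 [233.09 131.64] corn [258.82 127.27] [258.18 129.55]
obs top [[332.45 215.73]
 [332.27 220.45]
 [333.   221.36]]
row profile
214 [66, 70, 65, 68, 67, 79, 133, 166, 176, 178, 175, 172, 164, 157, 108, 54]
216 [56, 61, 58, 58, 62, 64, 76, 93, 113, 135, 132, 121, 119, 89, 49, 24]
218 [58, 54, 53, 57, 53, 55, 61, 94, 95, 93, 95, 91, 75, 42, 22, 22]
220 [70, 66, 61, 67, 61, 63, 52, 72, 84, 92, 94, 68, 30, 16, 26, 22]
222 [68, 69, 72, 69, 66, 45, 42, 69, 85, 87, 69, 32, 25, 22, 20, 28]
t0 [[54, 49, 47, 47, 47, 50, 55, 80, 86, 86, 85, 83, 85, 87, 82, 79], [63, 63, 63, 58, 58, 58, 60, 90, 102, 106, 103, 101, 103, 99, 94, 96], [63, 64, 65, 63, 61, 60, 65, 102, 124, 129, 130, 130, 131, 131, 130, 130]]
```

```bash
python3 -m handwheel '[0,0.0013,0,0,0,0,0, 0,0.0013,0,0,0,0,0, 0,0.0013,0,0,0,0,0, 0,0.0013,0,0,0,0,0]'
python3 - <<'E'
from h import *
def rd():
    o=ctrl.get_obs();print(o['t'],o['tool_pos'].round(4),o['contact_force'].round(2),o['dq'].round(4))
rd()
im,d=grab("scene",7);P=cloud("scene",d);rd();grab("top",7)
L=Lf(ctrl.get_obs()['tool_pos'],[1.5,0,0])
c=px((369,353),200,100,11);u,v=c.round().astype(int);
def reg(u0,u1,v0,v1): q=P[v0:v1,u0:u1].reshape(-1,3);return np.median(q,0).round(4),q[:,2].std().round(4)
print('strap',[ (x,y,P[int(round(b)),int(round(a_))].round(4)) for x,y in((20,8),(20,0),(35,5),(35,-5),(40,8),(18,-5),(-50,0),(-45,10)) for a_,b in proj("scene",L(x,y,10))])
J=Jf(np.array([.5203,-.2067,.102]))
for x,y in((40,52),(60,52),(80,52),(100,52),(100,20),(110,50),(110,-40),(112,-10),(113,10)):
    a_,b=proj("scene",J(x,y,-12))[0];print('wood',x,y,P[int(round(b)),int(round(a_))].round(4))
for nm,F,x,y,z in(('leaf',L,62,0,24),('leaf',L,62,-8,24),('leaf',L,62,8,24),('leaf',L,66,0,23.3),('fix',J,0,-28,12),('fix',J,0,-33,12),('fix',J,0,28,12),('fix',J,0,24,12),('fix',J,0,33,12)):
    a_,b=proj("scene",F(x,y,z))[0];print(nm,x,y,F(x,y,z).round(4),P[int(round(b)),int(round(a_))].round(4))
im,d=load("scene",7);c=cv2.resize(im[100:154,200:272],None,fx=11,fy=11,interpolation=cv2.INTER_CUBIC);cv2.imwrite("pics/z7.png",c)
E
```

```text
t: 7.82
tool_pos: [0.4605, -0.2003, 0.0924]
tool_rot: [0.083, 1.569, -0.083]
contact_force: [0.4, 0.3, -2.4]
opening: 0.0339
7.8167 [ 0.4605 -0.2003  0.0924] [ 0.37  0.25 -2.44] [-0.0009  0.0001 -0.001  -0.0002  0.0011  0.0002]
7.8667 [ 0.4605 -0.2003  0.0924] [-0.05 -0.02 -2.05] [ 0.0001 -0.0013  0.0017  0.0008 -0.0011 -0.0021]
strap [(20, 8, array([ 0.4805, -0.195 ,  0.099 ])), (20, 0, array([ 0.4771, -0.2044,  0.0996])), (35, 5, array([ 0.4913, -0.2005,  0.0969])), (35, -5, array([ 0.4909, -0.2108,  0.0983])), (40, 8, array([ 0.5008, -0.1926,  0.1015])), (18, -5, array([ 0.4743, -0.2081,  0.1001])), (-50, 0, array([ 0.4136, -0.1883,  0.1041])), (-45, 10, array([ 0.4153, -0.186 ,  0.0988]))]
wood 40 52 [ 0.5642 -0.1605  0.0902]
wood 60 52 [ 0.5858 -0.1595  0.0899]
wood 80 52 [ 0.6038 -0.1633  0.0888]
wood 100 52 [ 0.6255 -0.1662  0.09  ]
wood 100 20 [ 0.6227 -0.195   0.0927]
wood 110 50 [ 0.6354 -0.1662  0.091 ]
wood 110 -40 [ 0.6281 -0.2545  0.0927]
wood 112 -10 [ 0.6291 -0.2323  0.088 ]
wood 113 10 [ 0.6351 -0.2072  0.0911]
leaf 62 0 [ 0.5203 -0.2066  0.1138] [ 0.5193 -0.2066  0.1121]
leaf 62 -8 [ 0.5194 -0.2145  0.1138] [ 0.5196 -0.2161  0.1142]
leaf 62 8 [ 0.5211 -0.1986  0.1138] [ 0.5172 -0.2048  0.1087]
leaf 66 0 [ 0.5243 -0.207   0.1131] [ 0.5217 -0.2083  0.1122]
fix 0 -28 [ 0.5174 -0.2345  0.114 ] [ 0.5177 -0.2338  0.1146]
fix 0 -33 [ 0.5169 -0.2395  0.114 ] [ 0.5183 -0.2379  0.1162]
fix 0 28 [ 0.5232 -0.1789  0.114 ] [ 0.5225 -0.1778  0.115 ]
fix 0 24 [ 0.5228 -0.1828  0.114 ] [ 0.5253 -0.1789  0.1156]
fix 0 33 [ 0.5237 -0.1739  0.114 ] [ 0.5257 -0.1735  0.1152]
```

View pics/z7.png

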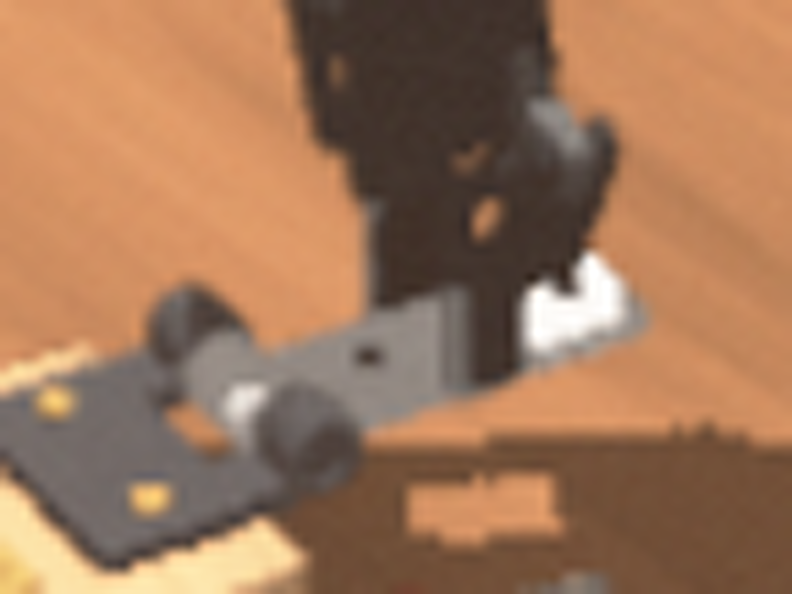

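The picture shows the leaf knuckle seated between the fixed ones at crop (230,385), but depth hints that it sits 1–2 mm low. I'll average several frames to check height and pitch.

Run:
```python
from h import *
ims=[];ds=[]
for i in range(10):
    im,d=ctrl.get_image("scene");ims.append(im.astype(float));ds.append(d)
im=np.mean(ims,0);d=np.median(ds,0).astype(np.float32)
np.savez("pics/scene8.npz",im=im.astype('u1'),d=d);cv2.imwrite("pics/scene8.png",im.astype('u1'))
P=cloud("scene",d);T=ctrl.get_obs()['tool_pos'];O=Lf(T,[1.5,0,0])(0,0,0);J0=np.array([.5203,-.2067,.102])
B=np.c_[EX,EY,EZ]
Q=(P-O)@B*1000
m=(abs(Q[...,1])<13)&(abs(Q[...,2]-10)<6)&(Q[...,0]<41)&(Q[...,0]>-53)
q=Q[m];A=np.c_[q[:,0],q[:,1],np.ones(len(q))]
for it in range(3):
    c,*_=np.linalg.lstsq(A,q[:,2],rcond=None);r=q[:,2]-A@c;k=abs(r)<2.5;q=q[k];A=A[k]
print('strap plane slope x,y (deg)',np.degrees(c[:2]).round(2),'z at origin',c[2].round(2),len(q),'z at 62',c[2]+62*c[0], 'xrange',np.percentile(q[:,0],[0,25,50,75,100]).round(0))
F=(P-J0)@B*1000
for nm,y0,y1 in(('leaf',-13,13),('fix-',-37,-20),('fix+',20,37)):
    m=(F[...,1]>y0)&(F[...,1]<y1)&(abs(F[...,0])<10)&(F[...,2]>3)&(F[...,2]<16);f=F[m]
    rr=np.hypot(f[:,0],f[:,2]);
    from scipy.optimize import least_squares
    s=least_squares(lambda p:np.r_[np.hypot(f[:,0]-p[0],f[:,2]-p[1])-12],[0,0],loss='soft_l1');print(nm,len(f),'axis x,z',s.x.round(2),'rms',np.std(s.fun).round(2))
W=(P-J0)@B*1000;m=(abs(W[...,2]+12)<5)&(W[...,0]>25)&(W[...,0]<115)&(W[...,1]>43)&(W[...,1]<57);print('wood z (want -12)',np.median(W[m][:,2]),m.sum())
m=(abs(W[...,0]-40)<12)&(abs(W[...,1])<14)&(abs(W[...,2])<12);print('dark plate z',np.median(W[m][:,2])+102)
```

```text
strap plane slope x,y (deg) [-0.48 -0.27] z at origin 11.23 94 z at 62 10.715641419850835 xrange [-51. -32.  12.  27.  41.]
leaf 26 axis x,z [2.77 0.38] rms 0.77
fix- 24 axis x,z [1.75 0.54] rms 1.21
fix+ 25 axis x,z [0.76 0.59] rms 0.85
wood z (want -12) -10.811916993431952 103
dark plate z 99.2998226963629
```

Run:
```python
from h import *
im=cv2.imread("pics/scene8.png");s=18;u0,v0=208,120
c=cv2.resize(im[v0:v0+32,u0:u0+40],None,fx=s,fy=s,interpolation=cv2.INTER_CUBIC);c=np.clip(c*1.4,0,255).astype('u1')
T=ctrl.get_obs()['tool_pos'];J=Jf(np.array([.5203,-.2067,.102]));L=Lf(T,[1.5,0,0])
def dr(F,x,y,z,r,col):
    th=np.linspace(0,2*np.pi,60);q=proj("scene",np.array([F(x+r*np.cos(t),y,z+r*np.sin(t)) for t in th]));q=((q-[u0,v0]+.5)*s-.5).astype(int)
    cv2.polylines(c,[q],True,col,1)
b=c.copy()
for y in(-38.5,-18.5,18.5,38.5):dr(J,0,y,0,12,(0,255,255))
for y in(-15,15):dr(L,62,y,12,12,(0,255,0))
cv2.imwrite("pics/o8.png",c);cv2.imwrite("pics/o8b.png",b)
```

```text
(no output)
```

View pics/o8.png

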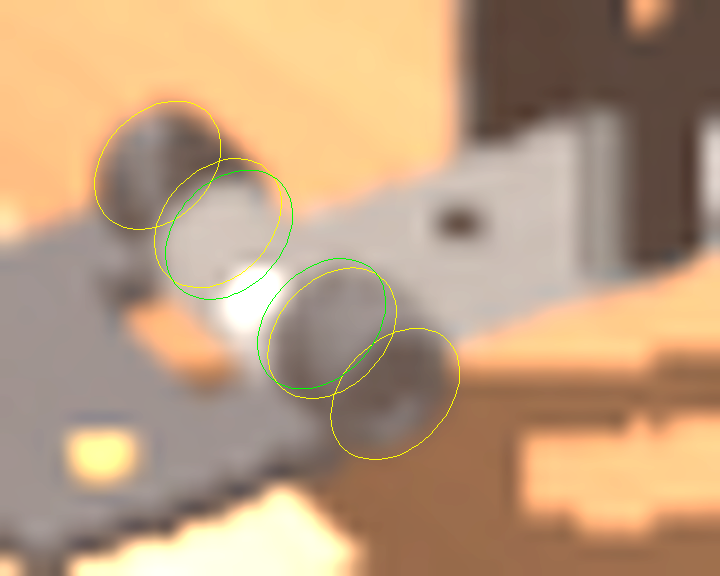

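View pics/o8b.png

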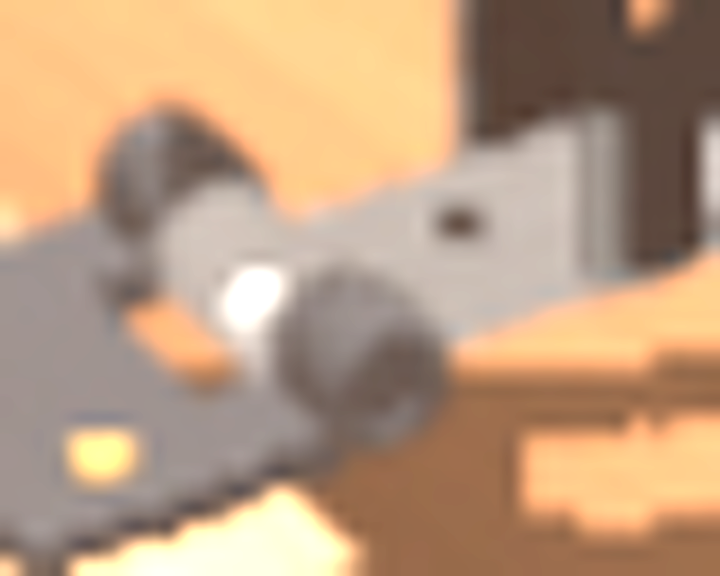

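The overlay shows the leaf about half a pixel too far toward +x. The strap-end corner, the top view and the depth fit all say the same, so the countersink position I assumed was off. I'll back off 1.3 mm.

```bash
python3 -m handwheel '[0,0,0,-0.0013,0,0,0, 0,0,0,-0.0013,0,0,0, 0,0,0,-0.0013,0,0,0, 0,0,0,-0.0013,0,0,0]'
python3 - <<'E'
from h import *
from scipy.optimize import least_squares
def avg(n,k):
    ims=[];ds=[]
    for i in range(10):
        im,d=ctrl.get_image(n);ims.append(im.astype(float));ds.append(d)
    return np.mean(ims,0),np.median(ds,0).astype(np.float32)
T=ctrl.get_obs()['tool_pos'];print(T);J0=np.array([.5203,-.2067,.102]);J=Jf(J0);L=Lf(T,[2.8,0,0])
print('leaf hole - jamb hole (model), mm',((L(62,0,12)-J0)@np.c_[EX,EY,EZ]*1000).round(2))
for n,s,u0,v0 in(("scene",18,208,120),("top",14,312,200)):
    im,d=avg(n,9)
    c=cv2.resize(im[v0:v0+32,u0:u0+44].astype(np.float32),None,fx=s,fy=s,interpolation=cv2.INTER_CUBIC);c=np.clip(c*1.4,0,255).astype('u1')
    def dr(F,x,y,z,r,col):
        th=np.linspace(0,2*np.pi,60);q=proj(n,np.array([F(x+r*np.cos(t),y,z+r*np.sin(t)) for t in th]));q=((q-[u0,v0]+.5)*s-.5).astype(int);cv2.polylines(c,[q],True,col,1)
    def ln(F,a,b,col):
        q=((proj(n,[F(*a),F(*b)])-[u0,v0]+.5)*s-.5).astype(int);cv2.polylines(c,[q],False,col,1)
    for y in(-38.5,-18.5,18.5,38.5):dr(J,0,y,0,12,(0,255,255))
    for y in(-15,15):dr(L,62,y,12,12,(0,255,0))
    ln(L,(-55,18,10),(45,18,10),(0,255,0));ln(J,(18,-60,-12),(18,60,-12),(255,255,0));ln(J,(23,-18,-3),(23,18,-3),(255,255,0))
    cv2.imwrite(f"pics/o9{n}.png",c)
    if n=="scene":
        P=cloud(n,d);F=(P-J0)@np.c_[EX,EY,EZ]*1000
        for nm,y0,y1 in(('leaf',-13,13),('fix-',-37,-20),('fix+',20,37)):
            f=F[(F[...,1]>y0)&(F[...,1]<y1)&(abs(F[...,0])<10)&(F[...,2]>3)&(F[...,2]<16)]
            q=least_squares(lambda p:np.hypot(f[:,0]-p[0],f[:,2]-p[1])-12,[0,0],loss='soft_l1');print(nm,len(f),q.x.round(2))
E
```

```text
t: 8.75
tool_pos: [0.4592, -0.2001, 0.0924]
tool_rot: [0.083, 1.569, -0.083]
contact_force: [-0.2, -0.2, -2.1]
opening: 0.0335
[ 0.45918942 -0.20014498  0.09242688]
leaf hole - jamb hole (model), mm [-0.06  0.13 -0.17]
leaf 29 [1.98 0.33]
fix- 20 [0.78 0.64]
fix+ 26 [0.77 0.69]
```

View pics/o9scene.png

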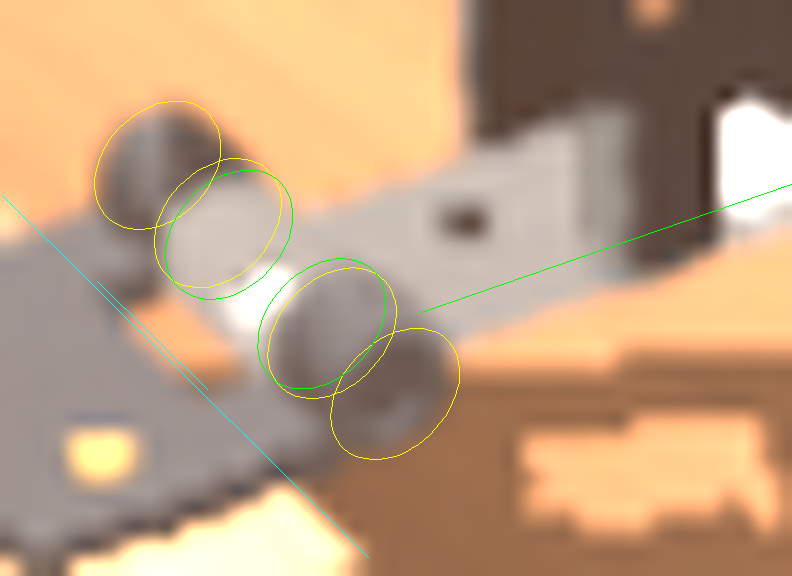

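View pics/o9top.png

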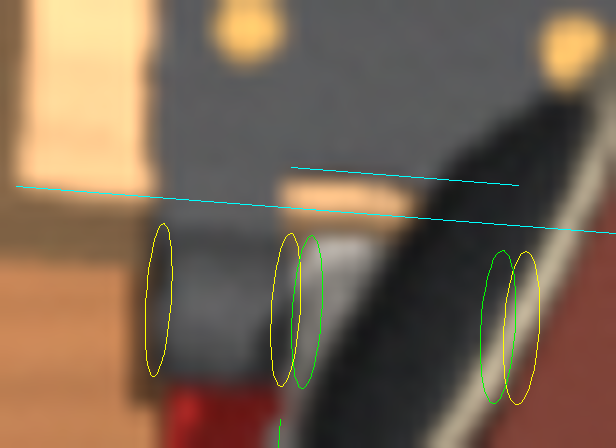

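Residuals are now small: depth puts the leaf about +1 mm in x and −0.3 mm in z, and the top view gives +0.4 mm in x. The wrist force equals the leaf's weight, so nothing is touching. One last small trim.

```bash
python3 -m handwheel '[0,-0.0003,0,-0.0006,0,0,0, 0,-0.0003,0,-0.0006,0,0,0, 0,-0.0003,0,-0.0006,0,0,0, 0,-0.0003,0,-0.0006,0,0,0, 0,-0.0003,0,-0.0006,0,0,0, 0,-0.0003,0,-0.0006,0,0,0]'
python3 - <<'E'
from h import *
im,_=grab("scene",10);grab("top",10)
o=ctrl.get_obs();print(o['t'],o['tool_pos'].round(4),o['contact_force'].round(2),o['wrist_torque'].round(3),o['opening'],abs(o['dq']).max())
E
```

```text
t: 10.25
tool_pos: [0.4586, -0.2001, 0.0927]
tool_rot: [0.083, 1.569, -0.083]
contact_force: [0.3, -0.2, -1.7]
opening: 0.0336
10.35 [ 0.4586 -0.2001  0.0927] [ 0.78 -0.39 -1.  ] [0.027 0.055 0.019] 0.03384235661065029 0.0016426734976701333
```

View pics/scene10.png

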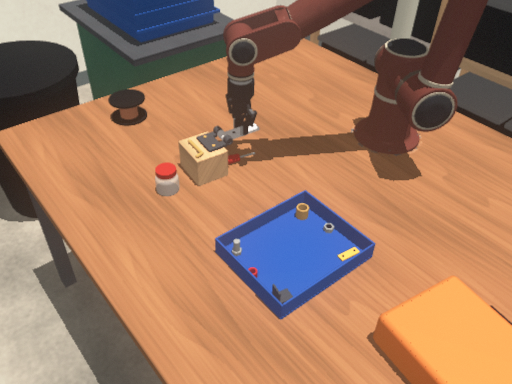

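The last view shows the leaf held at the jamb (232,133). All six other parts are in the tray, and the jar (167,180) and the pin are where they were. Handing in.

```bash
python3 -c "
from station import ctrl
print(ctrl.finish_job())"
```

```text
the job is handed in; nothing more can be done
None
```

I picked the loose hinge leaf out of the tray and lowered its knuckle from above between the two fixed knuckles. I handed the job in at about 10.4 s, still holding the leaf with a 60 N grip setting; no verdict is reported.

**Checks before hand-in:**
- **Alignment:** by my model of leaf and jamb, the hole centres were within about 0.2 mm on all axes before a last 0.6 mm move back and 0.3 mm up. I set the yaw to the −6° measured for the jamb.
- **Contact:** the arm was at rest and the wrist force read roughly the leaf's own weight. That points to little or no pressing on the jamb, though single readings vary by about 1 N.
- **Surroundings:** the last picture shows the six other parts in the tray and the jar and pin in place. The screwdriver is partly hidden behind the block, but the arm felt no contact near it.

**Checks that failed or disagreed:**
- **Edge fit:** my first automatic edge fit of the jamb failed, with the two views 15 mm apart. I replaced it with corners and knuckle outlines picked from the images.
- **Countersink position:** I had assumed where the countersinks sit along the strap. That was about 1.3 mm off, and the overlays showed it, so I corrected it.
- **Remaining x offset:** the last depth fit still put the leaf about 1.2 mm too far along the block's x, against 0.4 mm in the top view. The final 0.6 mm move splits that difference. I did not repeat the overlay afterwards, so roughly 1 mm is uncertain against the 3 mm tolerance.

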